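Tip the pegs into the parts box

TASK

Turn the clear lid of the round parts box until its opening is over the empty compartment. Then bring the steel scoop over with its lip close above that opening and tip it nose-down to about 50 degrees for a moment, well short of straight down, so that the three violin pegs slide into the compartment. Set the scoop back down level where it stood, let go, and leave the lid there and the other things on the bench undisturbed.

Things in the scene. Friction and masses are not known exactly. Their poses are not given: they have to be found in the camera images.
- parts_box: Round white plastic parts box fixed to the bench, diameter 200 mm, 72 mm high without its lid; origin at the centre of its underside. Three compartments of 120 degrees, 66 mm deep, with thin walls between: the empty one is centred on the box's +x; the two at +120 and -120 degrees hold pale bridge blanks and black end buttons. Its yaw can be anything.
- lid (a joint): Turning lid of the box: clear disc, diameter 196 mm, 5 mm thick, top 77 mm above the bench, with one opening of 110 degrees from radius 21 to 91 mm. In rad, growing anticlockwise seen from above; 0 when the opening is centred over the empty compartment; starts at 0.9 to 1.7. Turns stiffly (about 0.1 N m), stays where left, stops half a turn either way from 0.
- lid_bar (a point): Centre of the black bar grip on the lid, on the axis of the box, 97 mm above the bench. The bar is 14 mm thick, 60 mm long, stands 28 mm above its hub, from 82 to 110 mm above the bench. The point's x axis points to the middle of the lid's opening; the bar runs along its y axis, square to it.
- empty_compartment (a point): Middle of the floor of the empty compartment, 52 mm from the axis of the box, 6 mm above the bench. Its x axis points away from the axis of the box.
- scoop_grip (a point): Middle of the grip of the scoop's wooden handle: flat-sided, 22 mm wide (along y), 24 mm deep, 94 mm long, rising to the rear at 12 degrees. It lies 38 mm above the scoop's underside, 44 mm behind the pan's back wall. Axes of the scoop: x towards the open nose, y left, z up. The scoop stands level on the bench, handle roughly towards the robot.
- scoop_lip (a point): Middle of the front edge of the scoop's floor, 149 mm ahead of scoop_grip, 36 mm below it when level; same axes. Steel pan 105 mm long, 67 mm wide (62 inside), floor 2.5 mm thick, walls 42 mm high at the back falling to 12 mm at the open nose; scoop about 205 mm long, 150 to 230 g. Tipping the nose down tilts its z axis towards its x.
- peg0_center (a point): First of three black violin pegs lying in the scoop: 67 mm long, shank 10 mm thick, flat thumb-piece 20 mm wide at its -x end; point at the middle of its length, on its axis. They slide out of the scoop from about 25 to 36 degrees of tilt.
- peg1_center (a point): Second peg, as the first.
- peg2_center (a point): Third peg, as the first.
- varnish_bottle: Bystander: amber bottle, 58 mm thick, 125 mm high, on the left; origin under its centre.
- tall_bottle: Bystander: amber bottle, 64 mm thick, 150 mm high, on the right; origin under its centre.
- jar: Bystander: small amber jar with a metal lid, 56 mm thick, 66 mm high, between the scoop and the parts box; origin under its centre.
- block_plane: Bystander: small brass hand plane, 95 x 36 mm, 40 mm high, between and behind scoop and parts box; origin under its centre.
- spool_clamp0: Bystander: upright wooden spool clamp, 38 mm thick, 124 mm high, on the left; origin under its centre.
- spool_clamp1: Bystander: a second spool clamp, like the first.
- cup_palette: Bystander: flower of seven small steel varnish cups, 125 mm across, 19 mm high, at the far side; origin under its centre.
Mind the look-alikes: they are no part of the job. What is shaped like the part that bears scoop_grip but purple is not meant. Leave any red look-alike of the parts_box alone.

How it is judged:
By the outcome, as a careful person would: the job done as asked, in the order asked, and still so for the second after the job is handed in, with the robot touching nothing.
It also fails if it takes over 72 s, if anything falls off the work surface, if the arm or the gripper's body presses on something with over 40 N, if the wrist force passes 120 N, or if a joint passes its speed limit or range.

ROBOT

A 6-joint arm with a two-finger parallel gripper is mounted at the origin on the work surface. World frame = base frame: x ahead of the robot, y to its left, z up, the work surface at z = 0. Lengths are in mm, angles in degrees, forces in N, time in s.
With the tool pointing down it reaches from about 300 to 850 mm from the base axis. Payload 4.2 kg.
Tool frame: the origin (TCP) lies between the finger pads; the fingertips stand ahead of it and the grasp point (between the pads) lies 8 mm behind it (env.tip_reach is the x of the fingertips in the tool frame, in mm); x points along the fingers, y is the direction in which the jaws open and shut, and the axes are right-handed (so a half turn about x gives the same grasp; the last joint's range is limited). The gripper opens to 91 mm and grips with 3 to 60 N. Pads are 32 mm wide; open, the fingers measure 118 mm over their backs; the gripper's body (76 mm by 178 mm) begins 60 mm behind the grasp point.
Start: joints at [-71.677, 18.312, 89.639, -0, 72.044, -1.146], TCP at [191.65, -542.137, 224.976] pointing down, gripper open.
Joint ranges: [-177.97, 177.97], [-48.28, 115.42], [12.27, 149.76], [-77.06, 257.06], [2.81, 150.46], [-146.56, 146.56]. Speed limits (degrees/s): [147.25, 147.25, 180, 180, 180, 180].

INTERFACE

Orientations are given as [roll, pitch, yaw] about the fixed x, y, z axes, in that order (R = Rz(yaw) Ry(pitch) Rx(roll)).
In Python, from workcell import env, cams gives the robot as it stands.
- The arm moves only by the tool arm_command, never from a script. Its argument "deltas" is a list of rows, each a list of 3 entries, a list of its own where there are three numbers: the opening, from 0 (shut) to 1 (fully open), then the shift along the world's x, y, z in mm, then the turn about the world's z in rad. A call has 1 to 20 rows; each row is the pose to reach, as a shift and turn from the pose commanded when the call began; what a row does not reach only later rows make up. A row lasts 1/10 s, in which the tool goes at most 50 mm and 8.59 degrees, less where a joint would pass 70% of its speed; a pose out of reach is approached as far as the arm can. A call with a gripper value outside its range is refused whole. The fingers move at their own pace and stop on an object; "grip_force" is the grip in N (left out, the last holds). Time passes only in rows, so rows that repeat a pose let the fingers close. It gives the time, the measured TCP pose, the force and the opening at its end, in the units of the state.
- env.state(): the state, without advancing time (a new reading comes with each control period).
- cams.grab_frame(name): name is "scene" or "top" or "wrist"; returns a dict with "img" (480x640x3 uint8, red, green, blue), "K" (3x3 intrinsics, pixels), "rvec" (rotation vector, rad) and "tvec" (3), from world to camera coordinates, as OpenCV has them. Camera axes: x right, y down, z forward; pixel columns grow to the right and rows downward; lengths in mm; the calibration is good to about 2 mm. The wrist camera is an equidistant fisheye: a pixel r from the principal point sees the ray r / f radians off the axis. A picture is of the moment at which its call begins. There is no depth.
- env.job_done(): hands the job in, once; it reports no verdict.
Trained networks look in a picture, given as the dict that the camera call returned (one of the last four; its "shot" number tells which), for a name from the list of things; names that differ only in an ending like _2 or _b are one class to them, and where a whole thing is asked for, a point or a joint stands for the part that bears it (a point fixed in the world has none). Each returns a list of dicts, best first, with "conf" (0 to 1); they miss things now and then, are a little off and sometimes report something else, mostly with a low value. They report only what shows in the picture. A call takes as long as a camera call. They do not tell look-alikes from the thing itself.
- cams.silhouettes(picture, name): "region" (480x640 bool, what is visible of it) and "centre" ([column, row] in pixels, amid what is visible of it).
The state is a dict: "time_s": time; "qpos": joint angles; "qvel": joint speeds; "effort": joint torques, N m; "ee_pos": TCP position; "ee_rot": TCP orientation; "force": force on the tool from outside, world axes, zero at the start; "torque": the same for the moment, N m; "gripper_width": finger opening in mm.
Only numpy, scipy, OpenCV 4.12 (cv2) and the standard library are available. Lean on these libraries where they do the work, as an engineer would, in place of code of your own. Each camera call takes 0.05 s, during which the arm holds its last target.

## Working session

There is one attempt and no reset: what is moved stays moved. The work goes in short steps, Python scripts to look and compute and a tool call to move; the robot and the scene stay as the last step left them, time stands still between calls to the robot, and variables do not carry over. Pictures are saved under pics/ and viewed, and the job is handed in when it is done.

Besides the shell and the picture viewer there is one more tool, called after ">>>" as name(argument=value, ...), one argument or row to a line, values as JSON. arm_command: Moves the arm, as the interface text tells. Its arguments: {"type":"object","properties":{"deltas":{"type":"array","items":{"type":"array"}},"grip_force":{"type":"number"}},"required":["deltas"]}

```bash
ls; mkdir -p pics; cat > h.py <<'E'
import numpy as np, cv2
from workcell import env, cams
def shot(n,fn=None):
    f=cams.grab_frame(n)
    if fn: cv2.imwrite('pics/'+fn,cv2.cvtColor(f['img'],cv2.COLOR_RGB2BGR))
    return f
def proj(f,P):
    P=np.asarray(P,float).reshape(-1,1,3)
    return cv2.projectPoints(P,np.array(f['rvec'],float),np.array(f['tvec'],float),np.array(f['K'],float),None)[0].reshape(-1,2)
def unproj(f,uv,z):
    R=cv2.Rodrigues(np.array(f['rvec'],float))[0];t=np.array(f['tvec'],float).ravel();K=np.array(f['K'])
    uv=np.asarray(uv,float).reshape(-1,2)
    d=(R.T@np.linalg.inv(K)@np.c_[uv,np.ones(len(uv))].T).T
    c=-R.T@t
    return c+d*((z-c[2])/d[:,2])[:,None]
E
python3 - <<'E'
from h import *
s=env.state();print(s,env.tip_reach)
for n in ('scene','top','wrist'):
    f=shot(n,n+'0.png')
    R=cv2.Rodrigues(np.array(f['rvec'],float))[0];print(n,f['K'],-R.T@np.array(f['tvec']).ravel(),R[2])
    if n=='wrist':continue
    for nm in ['parts_box','lid','lid_bar','scoop_grip','scoop_lip','peg0_center','varnish_bottle','tall_bottle','jar','block_plane','spool_clamp0','cup_palette']:
        print(nm,[(round(r['conf'],2),np.round(r['centre']).tolist(),int(r['region'].sum())) for r in cams.silhouettes(f,nm)])
E
```

```text
pics
{'time_s': 0.0, 'qpos': array([-7.16754138e+01,  1.83531744e+01,  8.97050244e+01, -2.67996945e-03,
        7.20436910e+01, -1.14615360e+00]), 'qvel': array([-0.05848295, -0.05168368,  0.04134658,  0.06911051, -0.02577856,
        0.04887052]), 'effort': array([ 2.52522398e-06, -4.12461019e+01, -2.31972420e+01,  7.28142844e-02,
        4.59629484e-02, -1.35850855e-04]), 'ee_pos': array([ 191.49837513, -541.67351503,  224.11425171]), 'ee_rot': array([-89.71365494,  89.89807834, 109.75791333]), 'force': array([-0.16238143,  0.1658328 ,  0.36990475]), 'torque': array([-0.05527968, -0.05325301, -0.0236963 ]), 'gripper_width': 91.18291423202595} 11.0
scene [[438.7706005    0.         323.04943126]
 [  0.         438.7706005  247.76471295]
 [  0.           0.           1.        ]] [1165.76995399   23.28907356 1132.56799786] [-0.53190945 -0.00375048 -0.84679293]
parts_box [(0.96, [397.0, 259.0], 4021), (0.58, [432.0, 182.0], 3130), (0.25, [395.0, 247.0], 2302)]
lid [(0.88, [393.0, 248.0], 2394), (0.8, [437.0, 172.0], 1782), (0.7, [397.0, 258.0], 4110)]
lid_bar [(0.96, [440.0, 176.0], 1
[... 1028 characters left out ...]
.22, [408.0, 231.0], 57)]
scoop_grip [(0.79, [412.0, 241.0], 1390), (0.57, [450.0, 354.0], 1590)]
scoop_lip [(0.67, [448.0, 353.0], 1711), (0.64, [411.0, 241.0], 1249)]
peg0_center [(0.7, [415.0, 230.0], 154)]
varnish_bottle [(0.95, [136.0, 204.0], 789)]
tall_bottle [(0.62, [507.0, 212.0], 988)]
jar [(0.71, [326.0, 278.0], 372)]
block_plane [(0.8, [314.0, 197.0], 597)]
spool_clamp0 [(0.9, [110.0, 242.0], 433), (0.65, [111.0, 312.0], 443)]
cup_palette [(0.91, [282.0, 152.0], 1463)]
wrist [[371.64829954   0.         324.18135425]
 [  0.         371.64829954 241.23206233]
 [  0.           0.           1.        ]] [ 257.87099687 -519.19756126  384.49307814] [-0.23239765 -0.08127156 -0.96921941]
```

View pics/scene0.png

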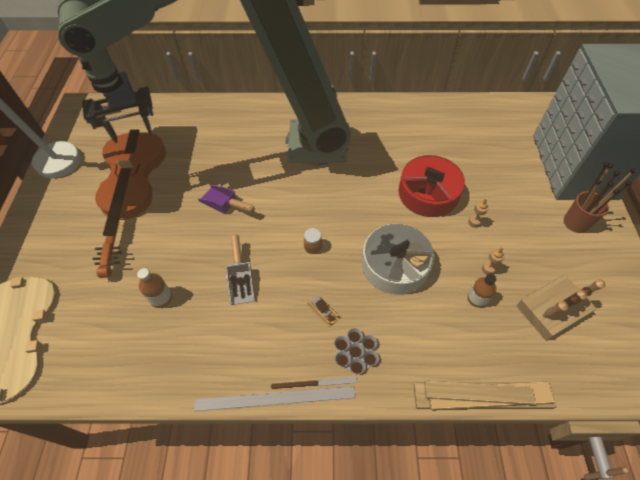

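View pics/top0.png

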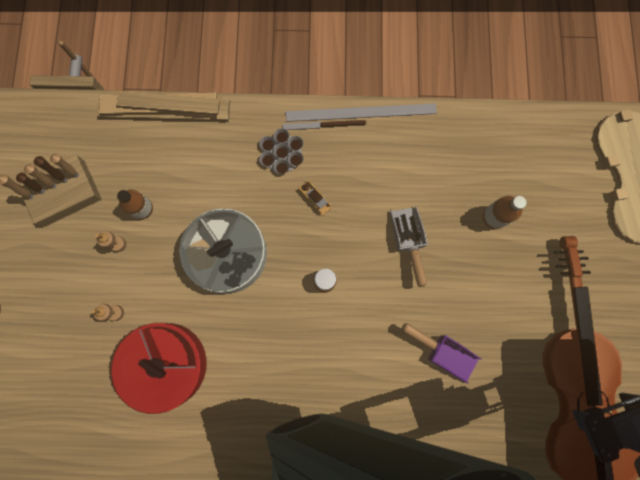

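The white box is at top (222,251), with a red look-alike at (158,368). The steel scoop is at (411,245) with its handle to (420,283), and the purple look-alike is at (445,352). Next I'll zoom in on the box and the scoop.

```bash
python3 - <<'E'
from h import *
a=cv2.imread('pics/top0.png')[195:305,165:280];b=cv2.imread('pics/top0.png')[195:305,370:485]
c=cv2.imread('pics/scene0.png')[215:305,355:445];d=cv2.imread('pics/scene0.png')[225:315,195:285]
r=lambda i:cv2.resize(i,(400,300),interpolation=cv2.INTER_CUBIC)
cv2.imwrite('pics/z0.png',np.vstack([np.hstack([r(a),r(b)]),np.hstack([r(c),r(d)])]))
E
```

```text
(no output)
```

View pics/z0.png

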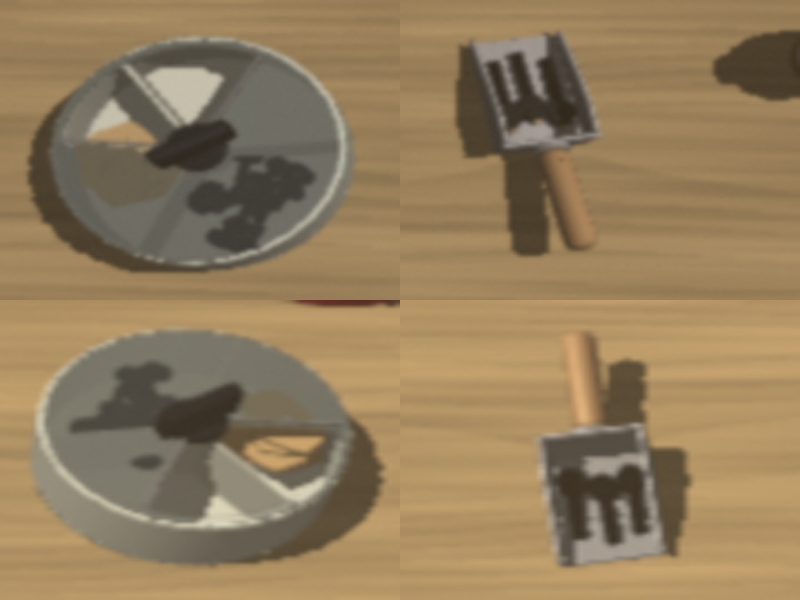

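```bash
cat > fit.py <<'E'
from h import *
from scipy.optimize import minimize
def hullmask(f,P,S=4):
    m=np.zeros((480*S,640*S),np.uint8)
    h=cv2.convexHull((proj(f,P)*S+S/2-.5).astype(np.int32))
    cv2.fillConvexPoly(m,h,1);return m
def scoop_parts(x,y,yaw,z=38.,th=0.):
    # grip pos, yaw, tilt
    pan=[(a,b,c-38) for a,hh in((44,42),(149,12)) for b in(-33.5,33.5) for c in(0,hh)]
    t=np.deg2rad(12);u=np.array([-np.cos(t),0,np.sin(t)]);w=np.array([np.sin(t),0,np.cos(t)]);v=np.array([0,1,0])
    hd=[s*47*u+p*11*v+q*12*w for s in(-1,1) for p in(-1,1) for q in(-1,1)]
    c,s=np.cos(yaw),np.sin(yaw);Rz=np.array([[c,-s,0],[s,c,0],[0,0,1]])
    c,s=np.cos(th),np.sin(th);Ry=np.array([[c,0,s],[0,1,0],[-s,0,c]])
    R=Rz@Ry
    return [(R@np.array(k).T).T+[x,y,z] for k in(pan,hd)]
def scoop_mask(f,*p):
    a,b=scoop_parts(*p);return hullmask(f,a)|hullmask(f,b)
def box_mask(f,x,y):
    t=np.linspace(0,2*np.pi,90)
    return hullmask(f,[(x+100*np.cos(k),y+100*np.sin(k),z) for k in t for z in(0,72)])
def iou(a,b): return (a&b).sum()/max(1,(a|b).sum())
def up(r): return cv2.resize(r.astype(np.uint8),None,fx=4,fy=4,interpolation=cv2.INTER_NEAREST)
def fit(fn,regs,p0,steps):
    regs=[(f,up(r)) for f,r in regs]
    cost=lambda p:-sum(iou(fn(f,*p),r) for f,r in regs)
    sim=[np.array(p0,float)]+[np.array(p0,float)+np.eye(len(p0))[i]*steps[i] for i in range(len(p0))]
    r=minimize(cost,p0,method='Nelder-Mead',options=dict(initial_simplex=sim,xatol=.01,fatol=1e-4,maxiter=200))
    return r.x,r.fun/len(regs)
def nearest(f,nm,uv):
    L=[r for r in cams.silhouettes(f,nm)]
    L=[r for r in L if np.hypot(*(np.array(r['centre'])-uv))<25]
    return L[0]['region'] if L else None
E
cat > /tmp/a.py <<'E'
from fit import *
T=shot('top');S=shot('scene')
bt,bs=nearest(T,'parts_box',(222,254)),nearest(S,'parts_box',(397,259))
st,ss=nearest(T,'scoop_lip',(411,241)),nearest(S,'scoop_lip',(238,274))
b0=unproj(T,(222,251),72)[0];print(b0)
for R in ([(T,bt)],[(S,bs)],[(T,bt),(S,bs)]):
    if any(r is None for _,r in R):continue
    print('box',fit(box_mask,R,b0[:2],[10,10]))
g0=unproj(T,(418,268),38)[0];l0=unproj(T,(407,213),2)[0];print(g0,l0)
y0=np.arctan2(*(l0-g0)[1::-1])
for R in ([(T,st)],[(S,ss)],[(T,st),(S,ss)]):
    if any(r is None for _,r in R):continue
    print('scoop',fit(scoop_mask,R,[g0[0],g0[1],y0],[8,8,.1]))
for nm,uv,z in(('jar',(326,278),60),('block_plane',(314,197),20),('varnish_bottle',(136,204),60),('tall_bottle',(507,212),75),('spool_clamp0',(110,242),60),('spool_clamp0',(110,312),60),('cup_palette',(282,152),10)):
    print(nm,unproj(T,uv,z)[0].round())
# rectified box
p,_=fit(box_mask,[(T,bt),(S,bs)] if bt is not None and bs is not None else [(S,bs)],b0[:2],[10,10])
out=[]
for f in (T,S):
    n=400;g=np.linspace(-110,110,n)
    X,Y=np.meshgrid(g,g) # col=> -y, row=> -x
    P=np.stack([p[0]-Y,p[1]-X,np.full_like(X,77)],-1).reshape(-1,3)
    uv=proj(f,P).reshape(n,n,2).astype(np.float32)
    out.append(cv2.remap(f['img'],uv[...,0],uv[...,1],cv2.INTER_CUBIC)[...,::-1])
cv2.imwrite('pics/rect0.png',np.hstack(out))
E
python3 /tmp/a.py
```

```text
[507.20606265 234.35510721  72.        ]
box (array([511.37541888, 235.84927048]), np.float64(-0.9632057406199365))
box (array([510.98504809, 233.53122737]), np.float64(-0.9783789461049094))
box (array([510.96932349, 234.10231676]), np.float64(-0.9683222273808335))
[ 480.94369843 -234.62034836   38.        ] [ 626.14519841 -217.50697488    2.        ]
scoop (array([ 4.87551444e+02, -2.33171897e+02,  1.78715055e-01]), np.float64(-0.677706247906821))
scoop (array([ 4.91342416e+02, -2.34034180e+02,  1.76554547e-01]), np.float64(-0.7590873936581594))
scoop (array([ 4.90167164e+02, -2.34216279e+02,  1.79253450e-01]), np.float64(-0.7076961207699625))
jar [450. -12.  60.]
block_plane [658.  21.  20.]
varnish_bottle [620. 451.  60.]
tall_bottle [ 616. -442.   75.]
spool_clamp0 [525. 505.  60.]
spool_clamp0 [360. 489.  60.]
cup_palette [780. 106.  10.]
```

View pics/rect0.png

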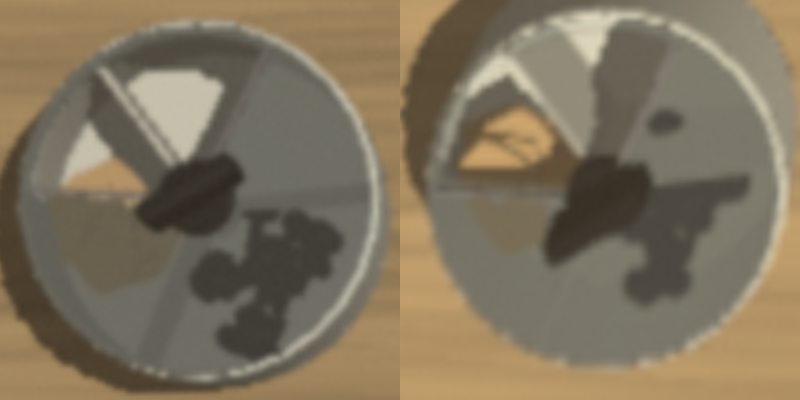

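```bash
python3 - <<'E'
from h import *
from scipy.spatial.transform import Rotation as R
s=env.state();M=R.from_euler('xyz',s['ee_rot'],degrees=True).as_matrix();print(M.round(3),s['qpos'].round(1),s['time_s'])
print(np.rad2deg(np.arctan2(M[1,1],M[0,1])))
f=shot('wrist');print(M.T@((-cv2.Rodrigues(np.array(f['rvec'],float))[0].T@np.array(f['tvec']).ravel())-s['ee_pos']))
E
```

```text
[[ 0.     0.333 -0.943]
 [-0.    -0.943 -0.333]
 [-1.     0.    -0.   ]] [-71.7  18.3  89.6   0.   72.   -1.1] 1.65
-70.53150937435373
[-159.5146736     0.47165895  -70.07355989]
```

>>> arm_command(
  deltas=[
    [1,[19,46,0],0.1],
    [1,[38,92,0],0.2],
    [1,[57,138,0],0.3],
    [1,[76,184,0],0.4],
    [1,[95,230,0],0.5],
    [1,[114,276,0],0.6],
    [1,[132,322,0],0.7],
    [1,[151,368,0],0.8],
    [1,[170,414,0],0.9],
    [1,[189,460,0],1.0],
    [1,[208,506,0],1.12],
    [1,[227,552,0],1.24],
    [1,[246,598,0],1.36],
    [1,[265,644,0],1.48],
    [1,[284,690,0],1.6],
    [1,[303,736,0],1.7],
    [1,[319,776,0],1.8],
    [1,[319,776,0],1.8],
    [1,[319,776,0],1.8],
    [1,[319,776,0],1.8],
  ],
)

```text
time_s: 3.7
ee_pos: [510.1, 232.8, 224.9]
ee_rot: [-75.6, 89.9, -133.1]
force: [-0.2, 0.3, 1.0]
gripper_width: 91.3
```

```bash
python3 - <<'E'
from h import *
f=shot('wrist','w1.png');print(env.state()['ee_pos'],env.state()['qpos'].round(1),f['rvec'],f['tvec'])
D=np.zeros(4)
# rectify fisheye: map plane z to top-down
def rect(f,c,z,half=110,n=400):
    g=np.linspace(-half,half,n);X,Y=np.meshgrid(g,g)
    P=np.stack([c[0]-Y,c[1]-X,np.full_like(X,z)],-1).reshape(-1,1,3)
    uv=cv2.fisheye.projectPoints(P,np.array(f['rvec'],float).reshape(3,1),np.array(f['tvec'],float).reshape(3,1),np.array(f['K'],float),D)[0].reshape(n,n,2).astype(np.float32)
    return cv2.remap(f['img'],uv[...,0],uv[...,1],cv2.INTER_CUBIC)[...,::-1]
cv2.imwrite('pics/r1.png',np.hstack([rect(f,(511,234.1),z) for z in(77,110)]))
E
```

```text
[510.12752777 232.56317657 225.08652079] [23.3 17.  91.5 -0.  71.5 -9.2] [-2.78557361 -0.81292842 -0.09977021] [-555.93471599 -103.7935921   370.83610431]
```

View pics/r1.png

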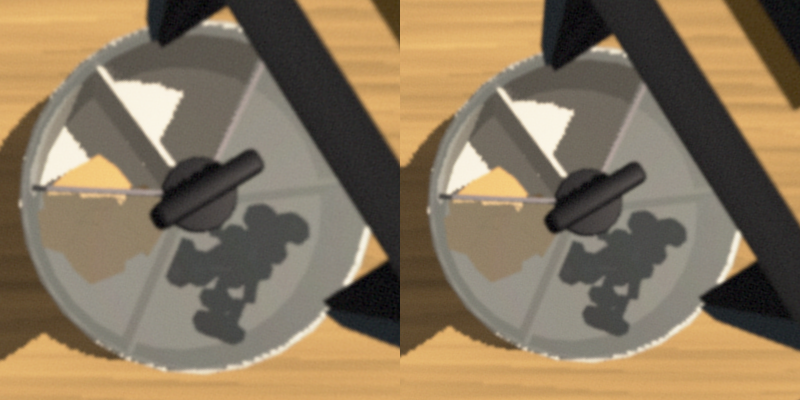

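View pics/w1.png

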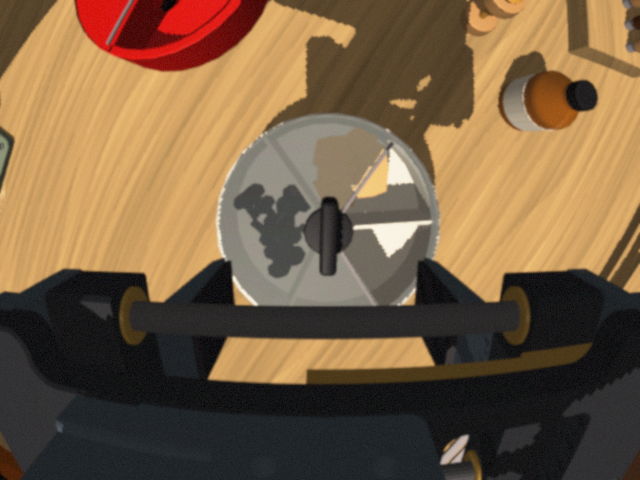

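>>> arm_command(
  deltas=[
    [1,[0.4,1.1,-40],-0.03],
    [1,[0.4,1.1,-80],-0.03],
    [0.5,[0.4,1.1,-115],-0.03],
    [0.4,[0.4,1.1,-129],-0.03],
    [0,[0.4,1.1,-129],-0.03],
    [0,[0.4,1.1,-129],-0.03],
    [0,[0.4,1.1,-129],-0.03],
    [0,[0.4,1.1,-129],-0.03],
    [0,[0.4,1.1,-129],-0.03],
    [0,[0.4,1.1,-129],-0.03],
  ],
  grip_force=30,
)

```text
time_s: 4.75
ee_pos: [511.3, 235.1, 96.6]
ee_rot: [81.7, 89.9, 22.5]
force: [-0.2, 1.0, 0.4]
gripper_width: 30.0
```

>>> arm_command(
  deltas=[
    [0,[0,0,0],0],
    [0,[0,0,0],0],
    [0,[0,0,0],0],
    [0,[0,0,0],0],
  ],
)

```text
time_s: 5.15
ee_pos: [512.0, 235.6, 96.1]
ee_rot: [88.8, 89.9, 29.7]
force: [3.7, 1.7, -1.5]
gripper_width: 13.9
```

>>> arm_command(
  deltas=[
    [0,[0,0,0],-0.1],
    [0,[0,0,0],-0.2],
    [0,[0,0,0],-0.3],
    [0,[0,0,0],-0.4],
    [0,[0,0,0],-0.5],
    [0,[0,0,0],-0.6],
    [0,[0,0,0],-0.7],
    [0,[0,0,0],-0.8],
    [0,[0,0,0],-0.9],
    [0,[0,0,0],-0.95],
    [0,[0,0,0],-0.95],
    [0,[0,0,0],-0.95],
  ],
)

```text
time_s: 6.35
ee_pos: [513.1, 235.6, 96.1]
ee_rot: [131.8, 89.7, 18.2]
force: [7.1, 1.8, -3.8]
gripper_width: 13.9
```

```bash
cat >> h.py <<'E'
def rect(f,c,z,half=110,n=400):
    g=np.linspace(-half,half,n);X,Y=np.meshgrid(g,g)
    P=np.stack([c[0]-Y,c[1]-X,np.full_like(X,z)],-1).reshape(-1,1,3)
    uv=cv2.fisheye.projectPoints(P,np.array(f['rvec'],float).reshape(3,1),np.array(f['tvec'],float).reshape(3,1),np.array(f['K'],float),np.zeros(4))[0].reshape(n,n,2).astype(np.float32)
    return cv2.remap(f['img'],uv[...,0],uv[...,1],cv2.INTER_CUBIC)[...,::-1]
E
python3 - <<'E'
from h import *
f=shot('wrist');s=env.state();print(s['ee_pos'],s['ee_rot'],s['qpos'].round(1),s['torque'])
cv2.imwrite('pics/r2.png',np.hstack([rect(f,(511,234.1),z) for z in(77,72)]))
E
```

```text
[513.08445266 235.62648605  96.1416835 ] [131.6085084   89.74666971  18.05149647] [ 23.5  23.6 101.7  -0.   54.4  47.1] [ 0.22480044 -0.80135469 -0.08506073]
```

View pics/r2.png

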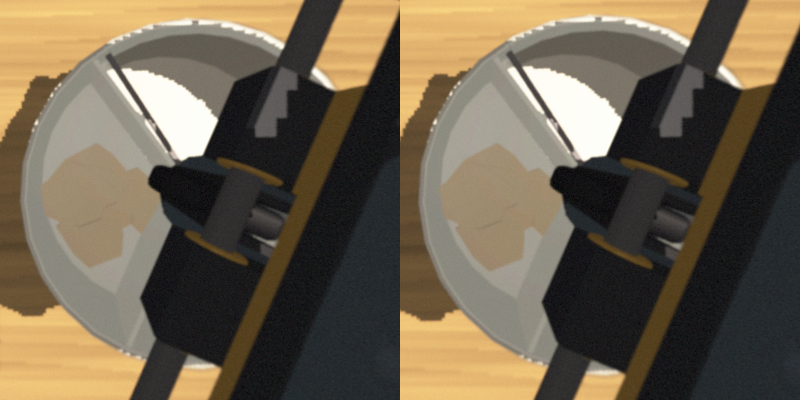

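>>> arm_command(
  deltas=[
    [0.4,[0,0,0],0],
    [0.4,[0,0,0],0],
    [0.5,[0,0,10],0],
    [0.5,[0,0,50],0],
    [0.6,[0,0,90],0],
    [0.7,[0,-40,115],-0.1],
    [0.7,[0,-85,115],-0.2],
    [0.7,[-1,-130,115],-0.3],
    [0.7,[-1,-175,115],-0.4],
    [0.7,[-2,-220,115],-0.5],
    [0.7,[-2,-265,115],-0.6],
    [0.7,[-3,-310,115],-0.7],
    [0.7,[-3,-355,115],-0.8],
    [0.7,[-4,-400,105],-0.9],
    [0.7,[-5,-440,90],-0.983],
    [0.7,[-5,-466,75],-0.983],
    [0.7,[-5,-466,65],-0.983],
    [0.7,[-5,-466,65],-0.983],
  ],
)

```text
time_s: 8.2
ee_pos: [504.8, -230.6, 159.9]
ee_rot: [-42.3, 89.8, 147.7]
force: [-0.6, 0.3, 0.8]
gripper_width: 63.7
```

```bash
python3 - <<'E'
from fit import *
f=shot('wrist','w3.png');s=env.state();print(s['ee_pos'],s['qpos'].round(1))
cv2.imwrite('pics/r3.png',np.hstack([rect(f,(550,-225),z) for z in(0,42)]))
T=shot('top','top3.png')
cv2.imwrite('pics/zt3.png',cv2.resize(T['img'][195:305,165:280,::-1],(460,440),interpolation=cv2.INTER_CUBIC))
E
```

```text
[ 505.46988833 -230.20439758  160.84261001] [-25.7  19.4  97.8   0.   62.9  54.2]
```

View pics/w3.png

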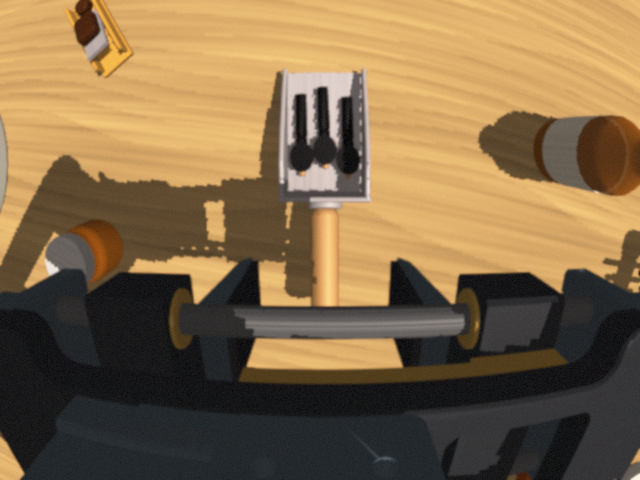

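View pics/r3.png

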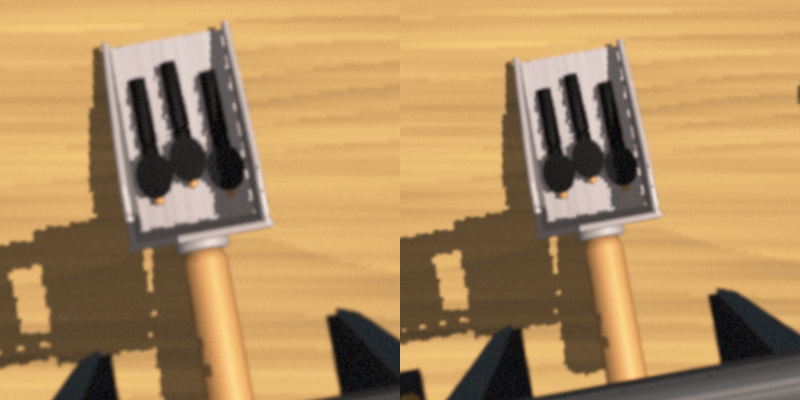

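View pics/zt3.png

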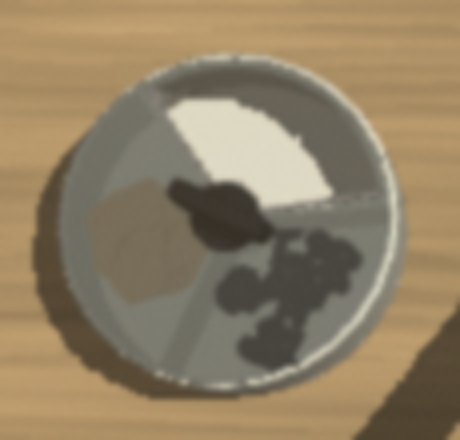

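```bash
cat > /tmp/b.py <<'E'
from fit import *
from scipy.optimize import least_squares
f=shot('wrist')
def wp(P): return cv2.fisheye.projectPoints(np.array(P,float).reshape(-1,1,3),np.array(f['rvec'],float).reshape(3,1),np.array(f['tvec'],float).reshape(3,1),np.array(f['K'],float),np.zeros(4))[0].reshape(-1,2)
obs=np.array([(281,202),(369,201),(281,70),(366,70)],float)
def pts(p):
    a,_=scoop_parts(*p) # order: (44,-,0),(44,-,42),(44,+,0),(44,+,42),(149,-,0),(149,-,12)...
    return a[[3,1,7,5]]
r=least_squares(lambda p:(wp(pts(p))-obs).ravel(),[490,-234,.178])
print(r.x,r.fun.round(1)); a,b=scoop_parts(*r.x)
im=f['img'][...,::-1].copy()
for A in(a,b):
    for p in wp(A): cv2.circle(im,tuple(int(v) for v in p.round()),2,(0,0,255),-1)
cv2.imwrite('pics/ov3.png',cv2.resize(im[50:320,220:430],(630,600)))
E
python3 /tmp/b.py
```

```text
[ 4.93595448e+02 -2.33265721e+02  1.87467888e-01] [-0.2 -1.1 -0.  -0.9  2.   1.6 -1.7  0.8]
```

View pics/ov3.png

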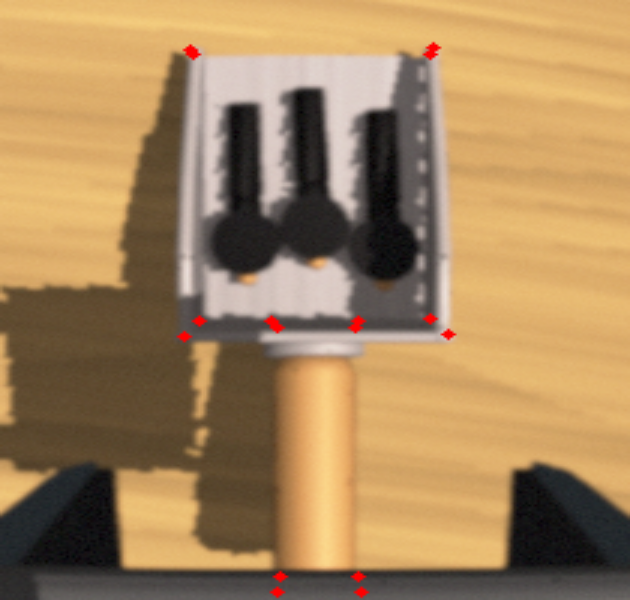

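>>> arm_command(
  deltas=[
    [0.7,[3.5,0.7,-45],0.005],
    [0.7,[3.5,0.7,-90],0.005],
    [0.6,[3.5,0.7,-120],0.005],
    [0.5,[3.5,0.7,-134.5],0.005],
    [0,[3.5,0.7,-134.5],0.005],
    [0,[3.5,0.7,-134.5],0.005],
    [0,[3.5,0.7,-134.5],0.005],
    [0,[3.5,0.7,-134.5],0.005],
    [0,[3.5,0.7,-134.5],0.005],
    [0,[3.5,0.7,-134.5],0.005],
    [0,[3.5,0.7,-134.5],0.005],
  ],
  grip_force=40,
)

```text
time_s: 9.45
ee_pos: [510.6, -230.5, 28.1]
ee_rot: [154.9, 89.8, -14.7]
force: [-0.0, 1.3, 6.5]
gripper_width: 22.2
```

>>> arm_command(
  deltas=[
    [0,[0,0,5],0],
    [0,[0,0,20],0],
    [0,[0,0,40],0],
    [0,[0,0,60],0],
    [0,[0,0,60],0],
  ],
)

```text
time_s: 9.95
ee_pos: [511.0, -231.3, 89.0]
ee_rot: [140.6, 89.7, -29.0]
force: [-0.3, 0.3, -2.0]
gripper_width: 22.0
```

```bash
cat > tilt.py <<'E'
# estimate scoop tilt with grasp point constraint: grip pos from TCP; params: tilt, dx slip neglect
from fit import *
from scipy.optimize import least_squares
def grasp(s):
    return s['ee_pos']+np.array([0,0,8.])
def look(tag,names=('wrist','scene')):
    s=env.state();print('pos',s['ee_pos'].round(1),'F',s['force'].round(1),'T',s['torque'].round(2),'w',round(s['gripper_width'],1),'t',s['time_s'])
    out=[]
    for n in names:
        f=shot(n)
        im=f['img'][...,::-1]
        if n=='wrist': out.append(cv2.resize(im,(400,300)))
        else:
            c=proj(f,s['ee_pos']+[50,0,-40])[0].astype(int);x=np.clip(c[0]-70,0,500);y=np.clip(c[1]-52,0,375)
            out.append(cv2.resize(im[y:y+105,x:x+140],(400,300),interpolation=cv2.INTER_CUBIC))
    cv2.imwrite('pics/%s.png'%tag,np.hstack(out))
E
python3 -c "
from tilt import *
look('l4')"
```

```text
pos [ 511.  -231.3   89. ] F [-0.3  0.3 -2. ] T [ 0.01  0.08 -0.06] w 22.0 t 9.95
```

View pics/l4.png

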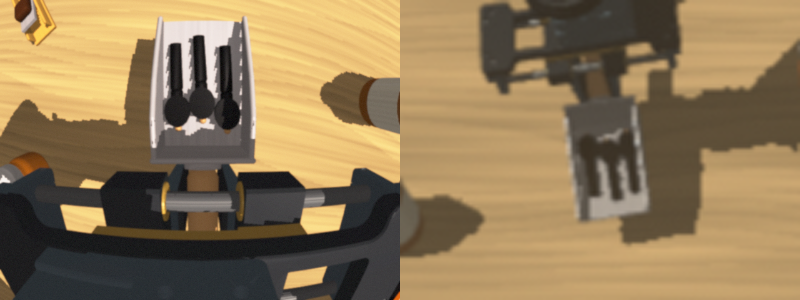

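```bash
cat >> tilt.py <<'E'
def wmask(f,P,S=2):
    p=cv2.fisheye.projectPoints(np.array(P,float).reshape(-1,1,3),np.array(f['rvec'],float).reshape(3,1),np.array(f['tvec'],float).reshape(3,1),np.array(f['K'],float),np.zeros(4))[0].reshape(-1,2)
    m=np.zeros((480*S,640*S),np.uint8)
    cv2.fillConvexPoly(m,cv2.convexHull((p*S+S/2-.5).astype(np.int32)),1);return m
FWD=17.
def pose_from(s,yaw,th,du,dw):
    # scoop_grip position given grasp point; grasp point at scoop coords (FWD+du, 0, -FWD*tan12+dw)
    g=grasp(s);q=np.array([FWD+du,0,-FWD*np.tan(np.deg2rad(12))+dw])
    c,k=np.cos(yaw),np.sin(yaw);Rz=np.array([[c,-k,0],[k,c,0],[0,0,1]])
    c,k=np.cos(th),np.sin(th);Ry=np.array([[c,0,k],[0,1,0],[-k,0,c]])
    return g-Rz@Ry@q
def jaw(s):
    from scipy.spatial.transform import Rotation as R
    M=R.from_euler('xyz',s['ee_rot'],degrees=True).as_matrix();return np.arctan2(M[1,1],M[0,1])
def tiltfit(th0=None,cut=268,tag=None):
    s=env.state();f=shot('wrist');yaw=jaw(s)+np.pi/2
    L=cams.silhouettes(f,'scoop_lip')
    L=[r for r in L if abs(r['centre'][0]-320)<70 and r['centre'][1]<330]
    if not L: print('no silhouette');reg=None
    else:
        print('conf',L[0]['conf'],L[0]['centre'])
        reg=cv2.resize(L[0]['region'].astype(np.uint8),None,fx=2,fy=2,interpolation=cv2.INTER_NEAREST);reg[2*cut:]=0
    def mk(p):
        th,dy,du,dw=p
        g=pose_from(s,yaw+dy,th,du,dw);a,b=scoop_parts(g[0],g[1],yaw+dy,g[2],th)
        m=wmask(f,a)|wmask(f,b);m[2*cut:]=0;return m
    best=None
    if reg is not None:
        cost=lambda p:-iou(mk(p),reg)+1e-4*((p[1]/.03)**2+(p[2]/3)**2+(p[3]/3)**2)*10
        for t0 in ([0,.3,.6,.9,1.2] if th0 is None else [th0]):
            p0=np.array([t0,0,0,0]);sim=np.vstack([p0]+[p0+np.eye(4)[i]*d for i,d in enumerate((.15,.03,4,4))])
            r=minimize(cost,p0,method='Nelder-Mead',options=dict(initial_simplex=sim,xatol=1e-3,fatol=1e-4,maxiter=150))
            if best is None or r.fun<best.fun: best=r
        th,dy,du,dw=best.x;g=pose_from(s,yaw+dy,th,du,dw)
        c,k=np.cos(th),np.sin(th);xh=np.array([np.cos(yaw+dy)*c,np.sin(yaw+dy)*c,-k]);zh=np.array([np.cos(yaw+dy)*k,np.sin(yaw+dy)*k,c])
        lip=g+149*xh-36*zh
        print('tilt %.1f yaw %.1f du %.1f dw %.1f cost %.3f'%(np.rad2deg(th),np.rad2deg(yaw+dy),du,dw,best.fun),'grip',g.round(1),'lip',lip.round(1))
    im=f['img'][...,::-1].copy()
    if best is not None:
        m=cv2.resize(mk(best.x),(640,480));cs,_=cv2.findContours(m,cv2.RETR_EXTERNAL,cv2.CHAIN_APPROX_NONE);cv2.drawContours(im,cs,-1,(0,0,255),1)
    if tag: cv2.imwrite('pics/%s.png'%tag,im)
    print('t',s['time_s'],'pos',s['ee_pos'].round(1),'F',s['force'].round(1),'T',s['torque'].round(2))
E
python3 -c "
from tilt import *
tiltfit(tag='t4')"
```

```text
conf 0.92 [333.5, 186.7]
tilt -3.2 yaw 10.5 du 9.7 dw -7.2 cost -0.671 grip [ 482.4 -235.3  103.6] lip [ 630.6 -207.7   75.9]
t 10.05 pos [ 509.1 -230.3   86.3] F [-0.5 -0.3 -2.7] T [-0.    0.11 -0.04]
```

View pics/t4.png

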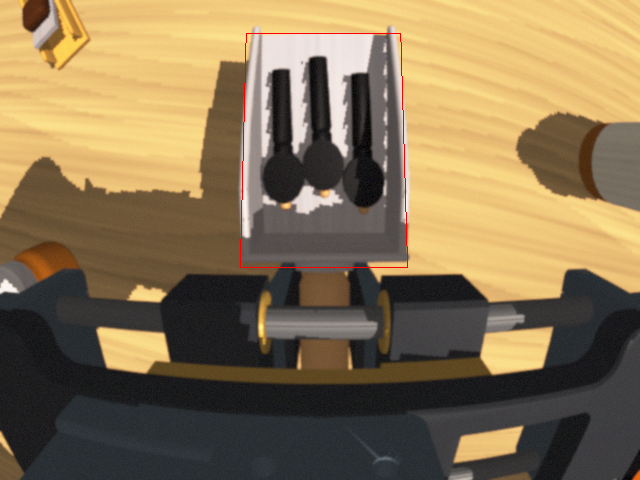

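```bash
python3 - <<'E'
s=open('tilt.py').read()
s=s.replace("reg[2*cut:]=0\n    def","reg[2*cut:]=0;reg=chull(reg)\n    def").replace("m[2*cut:]=0;return m","m[2*cut:]=0;return chull(m)")
s=s.replace("FWD=17.","""FWD=17.
def chull(m):
    m=cv2.morphologyEx(m,cv2.MORPH_OPEN,np.ones((7,7),np.uint8));p=cv2.findNonZero(m);o=np.zeros_like(m)
    if p is not None: cv2.fillConvexPoly(o,cv2.convexHull(p),1)
    return o""")
open('tilt.py','w').write(s)
E
python3 -c "
from tilt import *
tiltfit(tag='t5')"
```

```text
conf 0.64 [329.5, 188.6]
tilt -2.6 yaw 10.5 du 5.6 dw -7.5 cost -0.954 grip [ 485.9 -234.2  103.4] lip [ 633.9 -206.9   74.1]
t 10.15 pos [ 508.6 -230.    85.3] F [-0.5 -0.3 -2. ] T [-0.08  0.08  0.01]
```

View pics/t5.png

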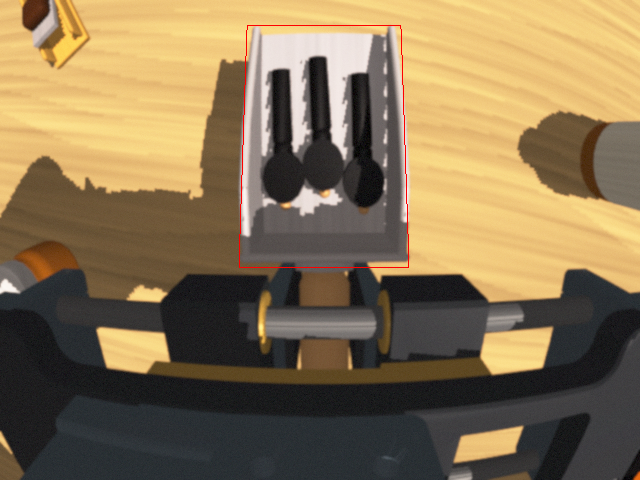

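>>> arm_command(
  deltas=[
    [0,[0,0,-19],0],
    [0,[0,0,-19],0],
  ],
  grip_force=20,
)

```text
time_s: 10.45
ee_pos: [507.5, -229.4, 64.9]
ee_rot: [-34.4, 89.6, 156.0]
force: [0.1, 0.8, -2.5]
gripper_width: 21.9
```

>>> arm_command(
  deltas=[
    [0,[0,0,0],0],
    [0,[0,0,0],0],
  ],
  grip_force=10,
)

```text
time_s: 10.65
ee_pos: [509.8, -230.5, 67.7]
ee_rot: [131.5, 90.0, -38.1]
force: [0.1, -0.5, -1.3]
gripper_width: 21.8
```

```bash
python3 -c "
from tilt import *
tiltfit(tag='t6')"
```

```text
conf 0.95 [335.0, 183.4]
tilt -1.6 yaw 10.3 du 5.8 dw -8.7 cost -0.956 grip [ 487.  -234.6   87.4] lip [ 634.6 -207.7   55.7]
t 10.65 pos [ 509.8 -230.5   67.7] F [ 0.1 -0.5 -1.3] T [-0.04  0.16  0.  ]
```

View pics/t6.png

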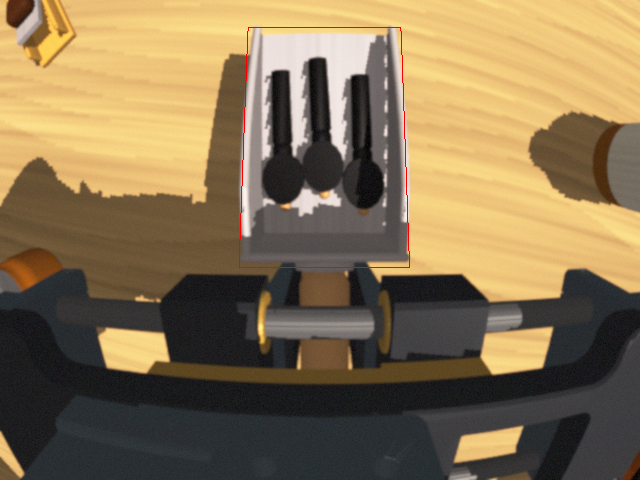

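>>> arm_command(
  deltas=[
    [0,[0,0,0],0],
    [0,[0,0,0],0],
  ],
  grip_force=6,
)

```text
time_s: 10.95
ee_pos: [509.7, -230.4, 67.9]
ee_rot: [136.4, 90.0, -33.1]
force: [0.1, 0.3, -1.5]
gripper_width: 21.9
```

```bash
python3 -c "
from tilt import *
tiltfit(tag='t7')"
```

```text
conf 0.82 [328.4, 199.4]
tilt 11.9 yaw 10.2 du 1.9 dw -6.9 cost -0.956 grip [ 493.6 -233.3   90.1] lip [ 629.8 -208.9   24.1]
t 10.95 pos [ 509.7 -230.4   67.9] F [ 0.1  0.3 -1.5] T [0.06 0.06 0.01]
```

View pics/t7.png

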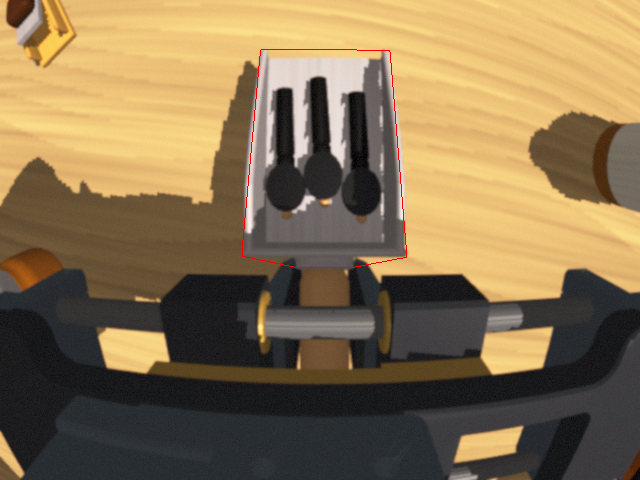

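>>> arm_command(
  deltas=[
    [0,[0,0,0],0],
  ],
  grip_force=25,
)

```text
time_s: 11.15
ee_pos: [509.5, -230.3, 67.6]
ee_rot: [112.4, 90.0, -57.2]
force: [-0.3, -0.0, -1.8]
gripper_width: 22.0
```

```bash
python3 -c "
from tilt import *
tiltfit(tag='t8')"
```

```text
conf 0.92 [332.1, 203.6]
tilt 18.5 yaw 10.0 du 2.7 dw -7.2 cost -0.958 grip [ 494.5 -233.    92.1] lip [ 622.4 -210.4   10.6]
t 11.15 pos [ 509.5 -230.3   67.6] F [-0.3 -0.  -1.8] T [-0.   0.1  0. ]
```

View pics/t8.png

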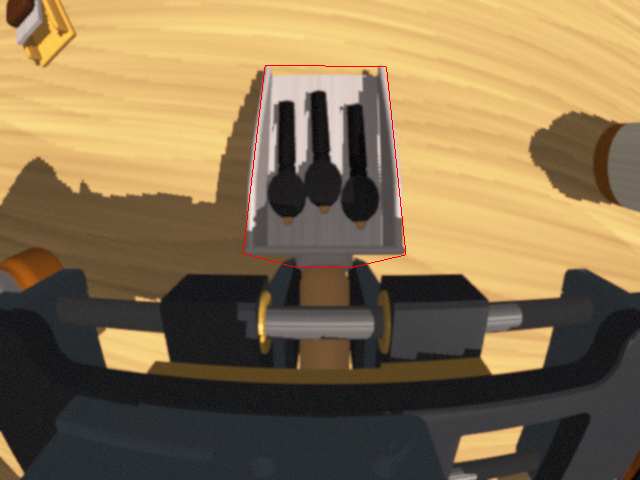

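>>> arm_command(
  deltas=[
    [0,[0,0,3],0],
    [0,[0,0,15],0],
    [0,[0,0,35],0],
    [0,[0,0,60],0],
    [0,[0,0,85],0],
    [0,[0,0,107],0],
    [0,[0,3,122],0],
    [0,[-1,12,129],-0.02],
    [0,[-3,28,130],-0.05],
    [0,[-6,50,130],-0.08],
    [0,[-9,75,130],-0.11],
    [0,[-12,101,130],-0.14],
    [0,[-15,127,130],-0.17],
    [0,[-18,153,130],-0.2],
    [0,[-22,179,130],-0.23],
    [0,[-26,205,130],-0.26],
  ],
  grip_force=40,
)

```text
time_s: 12.85
ee_pos: [483.4, -24.3, 198.5]
ee_rot: [-177.1, 89.9, -1.7]
force: [0.8, -0.5, -2.1]
gripper_width: 21.9
```

>>> arm_command(
  deltas=[
    [0,[-3,26,0],-0.03],
    [0,[-6,52,0],-0.06],
    [0,[-10,78,0],-0.09],
    [0,[-14,104,0],-0.12],
    [0,[-18,130,0],-0.15],
    [0,[-22,156,0],-0.18],
    [0,[-26,182,0],-0.2],
    [0,[-30,208,0],-0.22],
    [0,[-33,232,0],-0.23],
    [0,[-35,252,0],-0.236],
    [0,[-36,266,0],-0.236],
    [0,[-37,274,0],-0.236],
    [0,[-37,278,-3],-0.236],
    [0,[-37,278,-3],-0.236],
    [0,[-37,278,-3],-0.236],
  ],
)

```text
time_s: 14.35
ee_pos: [446.5, 252.0, 194.3]
ee_rot: [73.0, 89.9, -125.0]
force: [0.6, -0.0, -2.3]
gripper_width: 21.5
```

```bash
python3 -c "
from tilt import *
tiltfit(tag='t9');look('l9',('top','scene'))"
```

```text
conf 0.84 [327.4, 207.1]
tilt 19.0 yaw -17.8 du 2.7 dw -7.6 cost -0.960 grip [432.2 256.6 219.3] lip [555.1 217.1 136.7]
t 14.35 pos [446.5 252.  194.3] F [ 0.6 -0.  -2.3] T [0.06 0.06 0.03]
pos [446.7 252.  194.4] F [-0.1  0.3 -2.1] T [0.08 0.08 0.01] w 21.9 t 14.45
```

View pics/t9.png

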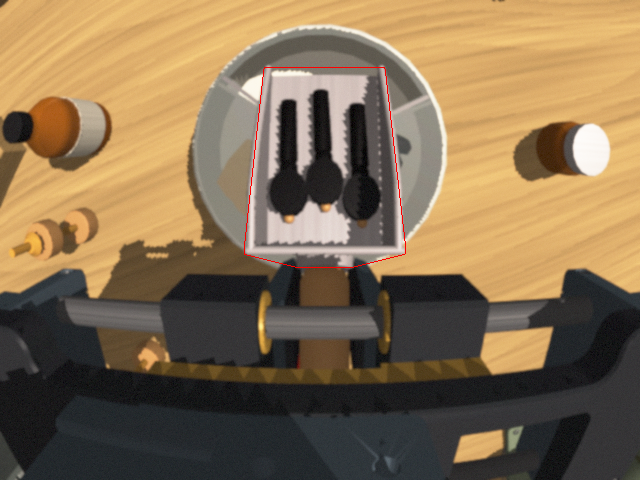

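View pics/l9.png

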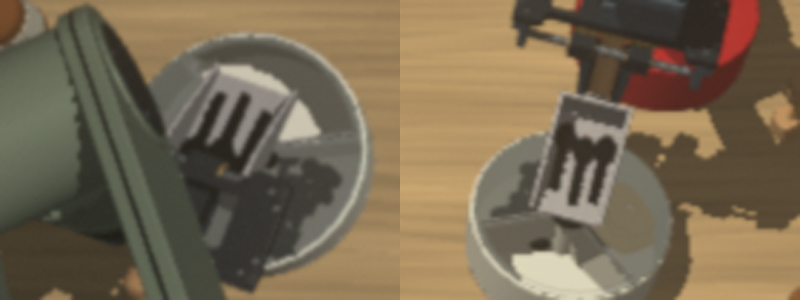

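>>> arm_command(
  deltas=[
    [0,[2,-0.6,-2],0],
    [0,[6,-2,-3],0],
  ],
  grip_force=6,
)

```text
time_s: 14.75
ee_pos: [452.6, 250.4, 191.3]
ee_rot: [63.6, 90.0, -134.4]
force: [-0.9, -1.1, -2.7]
gripper_width: 22.0
```

>>> arm_command(
  deltas=[
    [0,[3,-1,0],0],
  ],
  grip_force=25,
)

```text
time_s: 14.85
ee_pos: [455.9, 249.4, 191.3]
ee_rot: [84.1, 90.0, -113.9]
force: [0.1, 0.2, -1.4]
gripper_width: 22.0
```

```bash
python3 -c "
from tilt import *
tiltfit(tag='t10')"
```

```text
conf 0.73 [328.2, 206.1]
tilt 18.4 yaw -18.0 du 2.6 dw -5.7 cost -0.960 grip [441.1 254.2 214.3] lip [564.7 214.1 133.1]
t 14.85 pos [455.9 249.4 191.3] F [ 0.1  0.2 -1.4] T [ 0.08  0.08 -0.04]
```

View pics/t10.png

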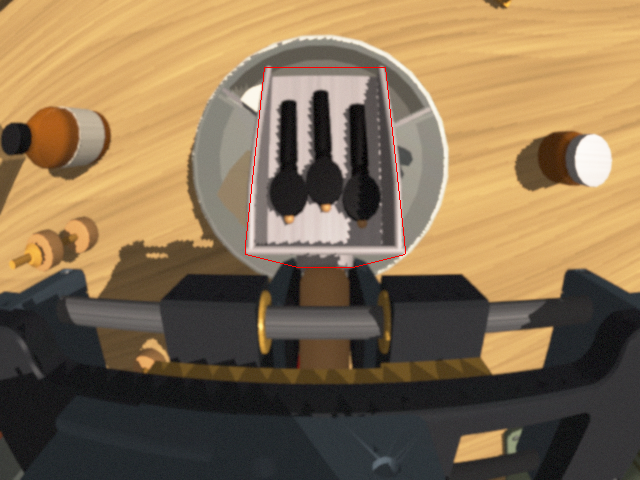

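>>> arm_command(
  deltas=[
    [0,[0,0,0],0],
    [0,[0,0,0],0],
  ],
  grip_force=5,
)

```text
time_s: 15.15
ee_pos: [455.5, 249.7, 191.5]
ee_rot: [51.1, 90.0, -146.9]
force: [1.2, -0.4, -2.0]
gripper_width: 21.9
```

```bash
python3 -c "
from tilt import *
tiltfit(tag='t11')"
```

```text
conf 0.67 [313.9, 217.9]
tilt 27.9 yaw -17.5 du 1.6 dw -7.2 cost -0.961 grip [444.7 253.1 217.8] lip [554.2 218.6 116.2]
t 15.15 pos [455.5 249.7 191.5] F [ 1.2 -0.4 -2. ] T [ 0.06  0.09 -0.05]
```

>>> arm_command(
  deltas=[
    [0,[6,-2,2],0],
  ],
  grip_force=20,
)

```text
time_s: 15.35
ee_pos: [460.9, 247.6, 193.4]
ee_rot: [41.2, 89.9, -156.7]
force: [0.2, -0.2, -2.3]
gripper_width: 22.0
```

```bash
python3 -c "
from tilt import *
tiltfit(tag='t12')"
```

```text
conf 0.94 [326.4, 221.9]
tilt 31.9 yaw -17.5 du 2.3 dw -9.2 cost -0.967 grip [451.7 250.5 222.4] lip [554.3 218.2 113.1]
t 15.35 pos [460.9 247.6 193.4] F [ 0.2 -0.2 -2.3] T [0.1  0.07 0.03]
```

View pics/t12.png

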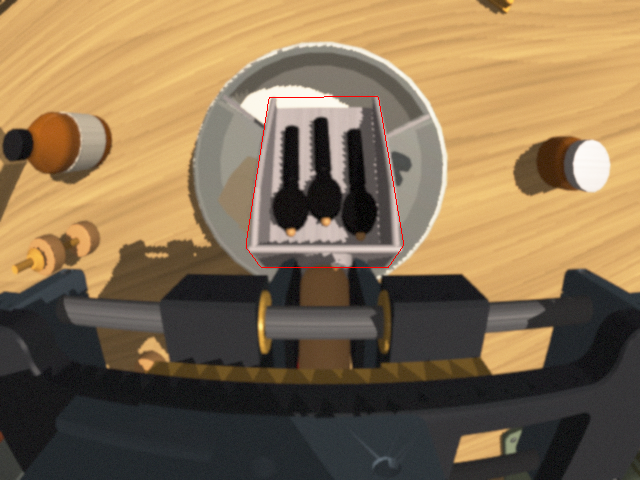

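>>> arm_command(
  deltas=[
    [0,[3,-1,-2],0],
    [0,[9,-3,-3],0],
  ],
  grip_force=4.5,
)

```text
time_s: 15.65
ee_pos: [470.5, 244.6, 190.3]
ee_rot: [46.7, 90.0, -151.3]
force: [-0.6, 0.3, -3.0]
gripper_width: 22.1
```

```bash
python3 -c "
from tilt import *
tiltfit(tag='t13');look('l13',('scene','top'))"
```

```text
conf 0.71 [319.5, 226.7]
tilt 37.7 yaw -17.4 du 1.1 dw -6.1 cost -0.968 grip [462.5 247.1 217. ] lip [554.  218.3  97.5]
t 15.65 pos [470.5 244.6 190.3] F [-0.6  0.3 -3. ] T [0.1  0.07 0.01]
pos [471.2 244.4 190.1] F [-0.2 -0.3 -1.4] T [0.1  0.17 0.02] w 22.3 t 15.75
```

View pics/t13.png

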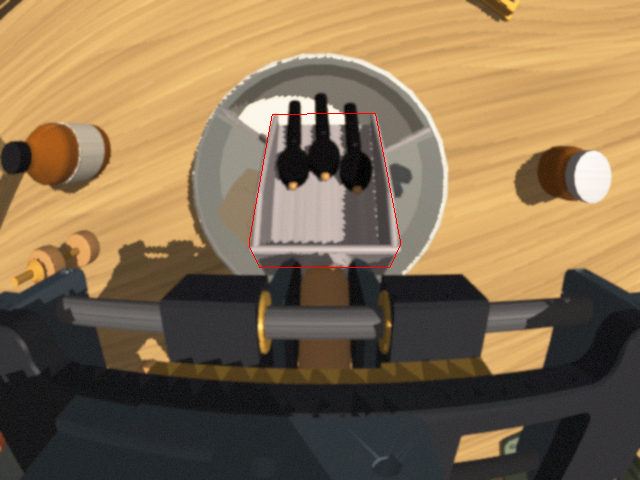

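View pics/l13.png

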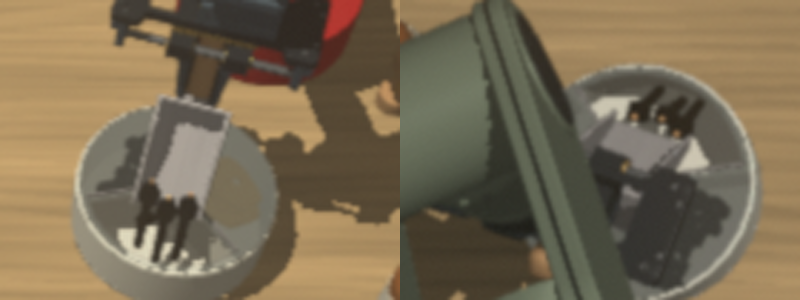

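>>> arm_command(
  deltas=[
    [0,[2,-0.6,0],0],
    [0,[6,-2,1],0],
  ],
  grip_force=4.5,
)

```text
time_s: 16.05
ee_pos: [476.5, 242.6, 191.5]
ee_rot: [54.2, 90.0, -143.8]
force: [0.1, 0.2, -0.8]
gripper_width: 21.7
```

```bash
python3 -c "
from tilt import *
tiltfit(tag='t14');look('l14',('scene',))"
```

```text
conf 0.71 [320.4, 214.1]
tilt 39.5 yaw -18.2 du 2.8 dw -6.8 cost -0.964 grip [468.2 245.3 220.1] lip [555.8 216.6  97.6]
t 16.05 pos [476.5 242.6 191.5] F [ 0.1  0.2 -0.8] T [ 0.03  0.05 -0.  ]
pos [477.3 242.6 191.8] F [-0.   0.  -1.3] T [ 0.08  0.06 -0.01] w 22.0 t 16.15
```

View pics/t14.png

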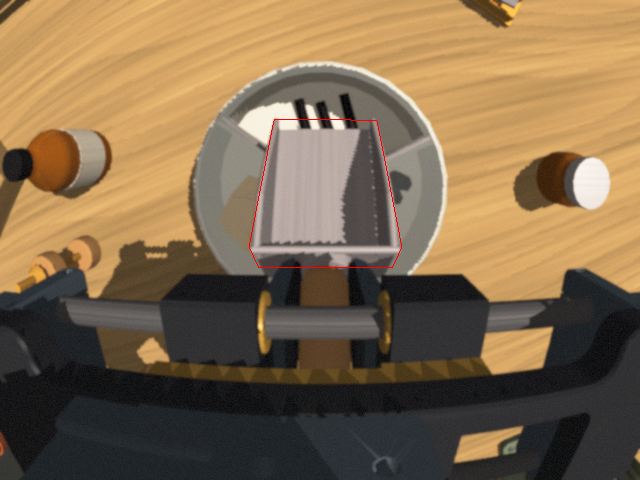

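View pics/l14.png

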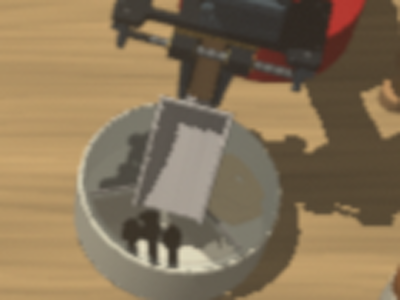

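>>> arm_command(
  deltas=[
    [0,[2,-0.6,0],0],
    [0,[5,-1.5,0],0],
  ],
  grip_force=3.6,
)

```text
time_s: 16.4
ee_pos: [481.6, 241.1, 191.5]
ee_rot: [69.7, 90.0, -128.3]
force: [-0.4, -0.5, -1.5]
gripper_width: 22.2
```

```bash
python3 -c "
from tilt import *
tiltfit(tag='t15')"
```

```text
conf 0.83 [320.5, 214.0]
tilt 39.4 yaw -17.8 du 2.6 dw -7.5 cost -0.967 grip [473.8 243.6 220.5] lip [561.8 215.3  98.1]
t 16.4 pos [481.6 241.1 191.5] F [-0.4 -0.5 -1.5] T [0.08 0.05 0.  ]
```

>>> arm_command(
  deltas=[
    [0,[0,0,0],0],
    [0,[0,0,0],0],
  ],
  grip_force=3,
)

```text
time_s: 16.7
ee_pos: [481.5, 241.2, 191.4]
ee_rot: [39.5, 90.0, -158.5]
force: [0.1, 0.9, -2.3]
gripper_width: 21.9
```

```bash
python3 -c "
from tilt import *
tiltfit(tag='t16')"
```

```text
conf 0.6 [320.5, 214.4]
tilt 39.5 yaw -18.0 du 1.8 dw -6.5 cost -0.969 grip [473.8 243.7 219.2] lip [561.5 215.2  96.7]
t 16.7 pos [481.5 241.2 191.4] F [ 0.1  0.9 -2.3] T [0.03 0.05 0.  ]
```

```bash
cat > /tmp/c.py <<'E'
from tilt import *
s=env.state();yaw=jaw(s)+np.pi/2
import sys
tag=sys.argv[1]
out=[]
for n in('scene','top'):
    f=shot(n);L=cams.silhouettes(f,'scoop_lip')
    c=proj(f,s['ee_pos']+[50,-15,-60])[0]
    L=[r for r in L if np.hypot(*(np.array(r['centre'])-c))<40]
    im=f['img'][...,::-1].copy()
    if L and n=='scene':
        reg=up(L[0]['region']);
        def mk(p):
            g=pose_from(s,yaw,*p);a,b=scoop_parts(g[0],g[1],yaw,g[2],p[0]);return hullmask(f,a)
        def cost(p):
            m=mk(p);return -iou(chull(m),chull(reg*1))+1e-3*((p[1]/3)**2+(p[2]/3)**2)
        # restrict region to pan: drop handle using opening
        reg=cv2.morphologyEx(reg,cv2.MORPH_OPEN,np.ones((61,61),np.uint8))
        for t in(.6,.8):
            r=minimize(cost,[t,0,0],method='Nelder-Mead',options=dict(initial_simplex=[[t,0,0],[t+.15,0,0],[t,4,0],[t,0,4]],maxiter=120))
            print(n,np.rad2deg(r.x[0]).round(1),r.x[1:].round(1),r.fun)
    x,y=np.clip(c.astype(int)-[80,60],0,[480,360])
    for th,col in((39.5,(0,0,255)),(50,(255,0,0))):
        g=pose_from(s,yaw,np.deg2rad(th),0,0);a,b=scoop_parts(g[0],g[1],yaw,g[2],np.deg2rad(th))
        z=im
    z=cv2.resize(im[y:y+120,x:x+160],(640,480),interpolation=cv2.INTER_CUBIC)
    zz=[z.copy(),z.copy()]
    for k,th in enumerate((40,47)):
        g=pose_from(s,yaw,np.deg2rad(th),0,0);a,b=scoop_parts(g[0],g[1],yaw,g[2],np.deg2rad(th))
        for A,i in((a,[(0,1),(2,3),(0,2),(1,3),(4,5),(6,7),(4,6),(1,5),(3,7),(0,4),(2,6)]),(b,[(0,1),(0,2),(1,3),(2,3),(4,5),(4,6),(5,7),(6,7),(0,4),(1,5),(2,6),(3,7)])):
            q=((proj(f,A)-[x,y]+.5)*4).astype(int)
            for u,v in i: cv2.line(zz[k],tuple(map(int,q[u])),tuple(map(int,q[v])),(0,0,255),1)
    out.append(cv2.resize(np.hstack(zz),(800,300)))
cv2.imwrite('pics/%s.png'%tag,np.vstack(out))
E
PYTHONPATH=. python3 /tmp/c.py c16
```

```text
Traceback (most recent call last):
  File "tilt.py", line 2, in <module>
    from fit import *
  File "fit.py", line 1, in <module>
    from h import *
  File "h.py", line 1, in <module>
    import numpy as np, cv2
ModuleNotFoundError: No module named 'cv2'
```

```bash
cp /tmp/c.py c.py; python3 c.py c16
```

```text
scene 40.5 [ 1.  -0.8] -0.882293094552404
scene 42.1 [0.4 0. ] -0.8815039606994938
```

View pics/c16.png

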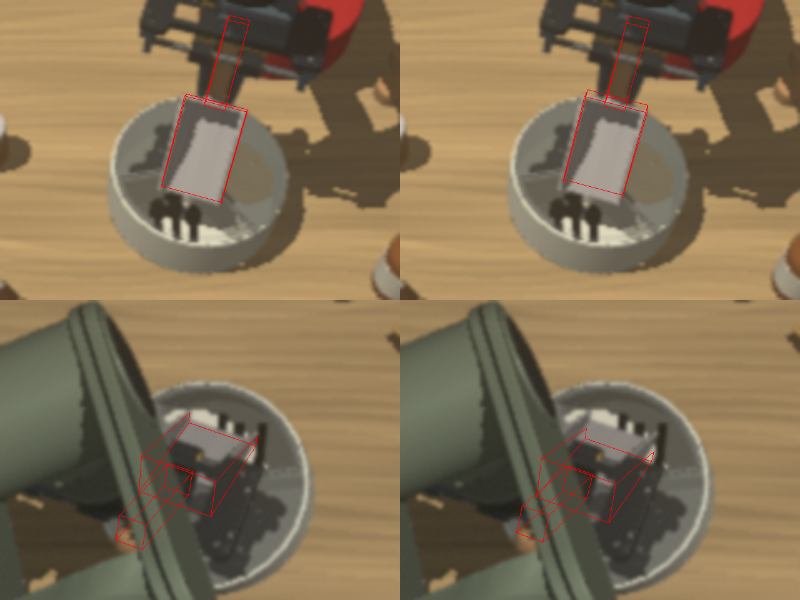

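>>> arm_command(
  deltas=[
    [0,[0,0,5],0],
    [0,[0,0,20],0],
    [0,[0,0,38],0],
    [0,[3,-15,40],0.02],
    [0,[9,-45,40],0.05],
    [0,[16,-85,40],0.09],
    [0,[23,-127,40],0.14],
    [0,[30,-169,40],0.19],
    [0,[38,-211,40],0.24],
    [0,[45,-253,35],0.29],
    [0,[52,-295,20],0.34],
    [0,[60,-337,0],0.39],
    [0,[67,-379,-20],0.43],
    [0,[74,-417,-35],0.47],
    [0,[80,-446,-50],0.496],
    [0,[81.7,-460,-62],0.496],
    [0,[81.7,-461.7,-70],0.496],
    [0,[81.7,-461.7,-74],0.496],
    [0,[81.7,-461.7,-74],0.496],
  ],
  grip_force=40,
)

```text
time_s: 18.9
ee_pos: [562.9, -218.9, 117.3]
ee_rot: [-51.1, 89.9, 139.4]
force: [0.9, 0.1, -1.5]
gripper_width: 21.6
```

```bash
python3 -c "
from tilt import *
tiltfit(tag='t17')
f=shot('top','top17.png');cv2.imwrite('pics/zt17.png',cv2.resize(f['img'][195:305,165:280,::-1],(460,440),interpolation=cv2.INTER_CUBIC))"; python3 c.py c17
```

```text
conf 0.9 [320.2, 215.7]
tilt 39.4 yaw 10.5 du 3.0 dw -7.7 cost -0.971 grip [ 554.8 -220.5  146.7] lip [ 645.4 -203.6   24.2]
t 18.9 pos [ 562.9 -218.9  117.3] F [ 0.9  0.1 -1.5] T [ 0.02  0.02 -0.03]
scene 37.0 [ 3.  -2.9] -0.861838266479711
scene 36.8 [ 4.1 -0.7] -0.8607404177852636
```

View pics/zt17.png

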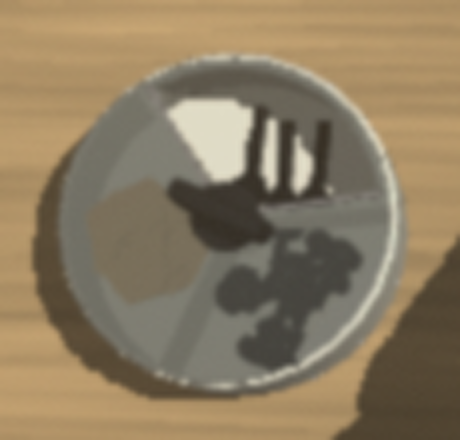

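View pics/c17.png

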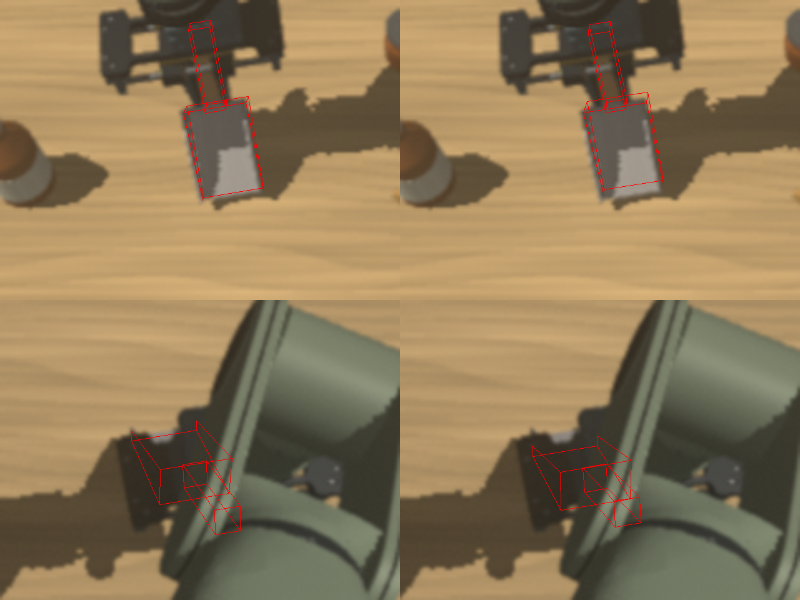

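>>> arm_command(
  deltas=[
    [0,[-2.8,-0.5,-8],0],
    [0,[-2.8,-0.5,-13],0],
    [0,[-7,-1.3,-17.5],0],
    [0,[-11.8,-2.2,-21.2],0],
    [0,[-16,-3,-25.2],0],
    [0,[-20.3,-3.7,-29.4],0],
    [0,[-24,-4.4,-33.8],0],
    [0,[-27.9,-5.1,-38.3],0],
    [0,[-34.9,-6.4,-47.9],0],
    [0,[-40.9,-7.5,-58],0],
    [0,[-46.1,-8.5,-68.7],0],
    [0,[-48.3,-8.9,-74.2],0],
  ],
  grip_force=5,
)

```text
time_s: 20.45
ee_pos: [513.5, -229.3, 41.7]
ee_rot: [-30.0, 89.9, 160.4]
force: [-1.0, -1.0, -0.5]
gripper_width: 21.7
```

```bash
python3 -c "
from tilt import *
tiltfit(tag='t18')"
```

```text
conf 0.66 [320.3, 168.6]
tilt 8.5 yaw 10.3 du 0.7 dw -8.4 cost -0.962 grip [ 498.  -232.1   64.2] lip [ 637.7 -206.6    6.5]
t 20.45 pos [ 513.5 -229.3   41.7] F [-1.  -1.  -0.5] T [-0.06  0.1   0.01]
```

View pics/t18.png

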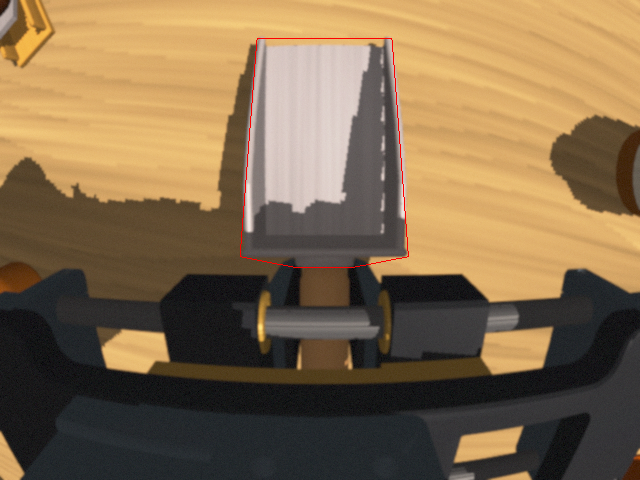

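>>> arm_command(
  deltas=[
    [0,[-2.3,-0.4,-5.5],0],
    [0,[-4,-0.7,-11.3],0],
    [0,[-5.3,-0.9,-17.2],0],
    [0,[-5.3,-0.9,-17.2],0],
    [0.4,[-5.3,-0.9,-17.2],0],
    [0.4,[-5.3,-0.9,-17.2],0],
    [0.4,[-9,-1.7,-16],0],
    [0.4,[-14.2,-2.5,-15],0],
    [0,[-14.2,-2.5,-15],0],
    [0,[-14.2,-2.5,-15],0],
    [0,[-14.2,-2.5,-15],0],
    [0,[-14.2,-2.5,-15],0],
  ],
  grip_force=5,
)

```text
time_s: 21.75
ee_pos: [500.7, -232.0, 28.4]
ee_rot: [40.0, 90.0, -129.5]
force: [-1.9, -0.3, 2.6]
gripper_width: 22.2
```

```bash
sed -i 's/^FWD=17./FWD=8./' tilt.py; python3 -c "
from tilt import *
tiltfit(tag='t19',cut=255)"
```

```text
conf 0.91 [320.7, 144.7]
tilt -5.5 yaw 10.1 du -3.8 dw -4.4 cost -0.954 grip [ 496.  -232.8   42. ] lip [ 645.3 -206.1   20.4]
t 21.75 pos [ 500.7 -232.    28.4] F [-1.9 -0.3  2.6] T [-0.02  0.19 -0.02]
```

View pics/t19.png

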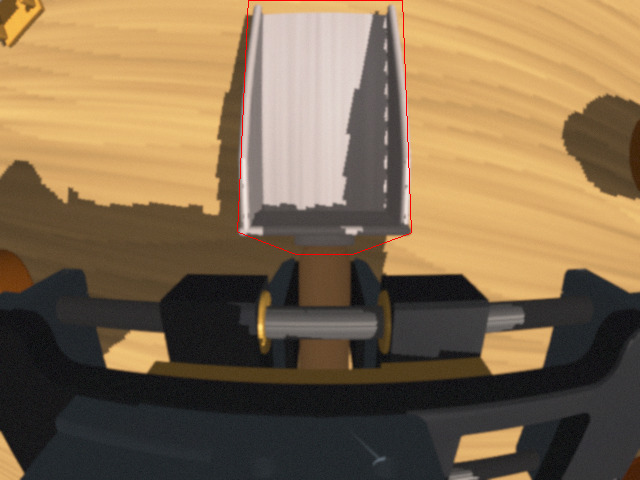

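>>> arm_command(
  deltas=[
    [0,[0,0,5],0],
    [0,[0,0,30],0],
    [0,[0,0,65],0],
    [0,[0,5,105],0],
    [0,[0,30,145],-0.03],
    [0,[-1,65,175],-0.06],
    [0,[-2,105,195],-0.1],
    [0,[-3,145,205],-0.15],
    [0,[-4,187,207],-0.2],
    [0,[-5,229,207],-0.25],
    [0,[-6,271,207],-0.3],
    [0,[-7,313,207],-0.35],
    [0,[-8,355,207],-0.4],
    [0,[-9,397,207],-0.45],
    [0,[-10,430,207],-0.496],
    [0,[-10.5,455,207],-0.496],
    [0,[-10.5,468,207],-0.496],
    [0,[-10.5,470.7,207],-0.496],
  ],
  grip_force=40,
)

```text
time_s: 23.65
ee_pos: [490.0, 239.8, 234.9]
ee_rot: [42.7, 90.0, -155.2]
force: [0.1, 0.3, -1.9]
gripper_width: 22.1
```

>>> arm_command(
  deltas=[
    [0,[0,0,0],0],
    [0,[0,0,0],0],
  ],
  grip_force=6,
)

```text
time_s: 23.85
ee_pos: [490.3, 237.6, 235.3]
ee_rot: [88.5, 90.0, -109.6]
force: [-0.7, 0.3, -1.9]
gripper_width: 22.2
```

```bash
python3 -c "
from tilt import *
tiltfit(tag='t20',cut=255)"
```

```text
conf 0.91 [322.4, 149.2]
tilt 6.1 yaw -17.9 du -0.8 dw -10.9 cost -0.949 grip [484.8 239.4 256.6] lip [622.1 194.9 204.9]
t 23.85 pos [490.3 237.6 235.3] F [-0.7  0.3 -1.9] T [ 0.02  0.1  -0.  ]
```

Slipping gently. Carry on at about 5 N.

>>> arm_command(
  deltas=[
    [0,[0,0,0],0],
    [0,[0,0,0],0],
  ],
  grip_force=4.5,
)

```text
time_s: 24.15
ee_pos: [490.4, 238.2, 235.4]
ee_rot: [-169.5, 90.0, -7.5]
force: [-0.2, 0.2, -1.4]
gripper_width: 22.3
```

```bash
python3 -c "
from tilt import *
tiltfit(tag='t21',cut=255)"
```

```text
conf 0.7 [322.9, 178.5]
tilt 24.7 yaw -18.0 du 0.1 dw -7.2 cost -0.958 grip [486.9 239.3 255. ] lip [601.4 202.3 159.9]
t 24.15 pos [490.4 238.2 235.4] F [-0.2  0.2 -1.4] T [0.04 0.12 0.  ]
```

>>> arm_command(
  deltas=[
    [0,[0,0,0],0],
  ],
  grip_force=4.5,
)

```text
time_s: 24.35
ee_pos: [490.2, 238.6, 235.2]
ee_rot: [55.4, 90.0, -142.6]
force: [1.0, -0.5, -1.4]
gripper_width: 22.0
```

```bash
python3 -c "
from tilt import *
tiltfit(tag='t22',cut=260)"
```

```text
conf 0.72 [322.3, 204.8]
tilt 40.3 yaw -17.8 du 1.1 dw -8.2 cost -0.966 grip [489.6 238.8 256.6] lip [575.8 211.2 132.9]
t 24.35 pos [490.2 238.6 235.2] F [ 1.  -0.5 -1.4] T [0.11 0.1  0.04]
```

>>> arm_command(
  deltas=[
    [0,[0,0,0],0],
  ],
  grip_force=20,
)

```text
time_s: 24.55
ee_pos: [490.3, 238.8, 235.3]
ee_rot: [149.3, 90.0, -48.7]
force: [0.5, -0.1, -2.7]
gripper_width: 21.9
```

```bash
python3 -c "
from tilt import *
tiltfit(tag='t23',cut=265)"; python3 c.py c23
```

```text
conf 0.7 [322.7, 207.0]
tilt 39.5 yaw -17.6 du 1.1 dw -8.1 cost -0.965 grip [489.5 239.  256.7] lip [577.3 211.2 134.1]
t 24.55 pos [490.3 238.8 235.3] F [ 0.5 -0.1 -2.7] T [0.08 0.1  0.01]
scene 39.5 [0.8 0.2] -0.8726676681649055
scene 42.9 [-1.8  0.4] -0.8721664008353052
```

View pics/c23.png

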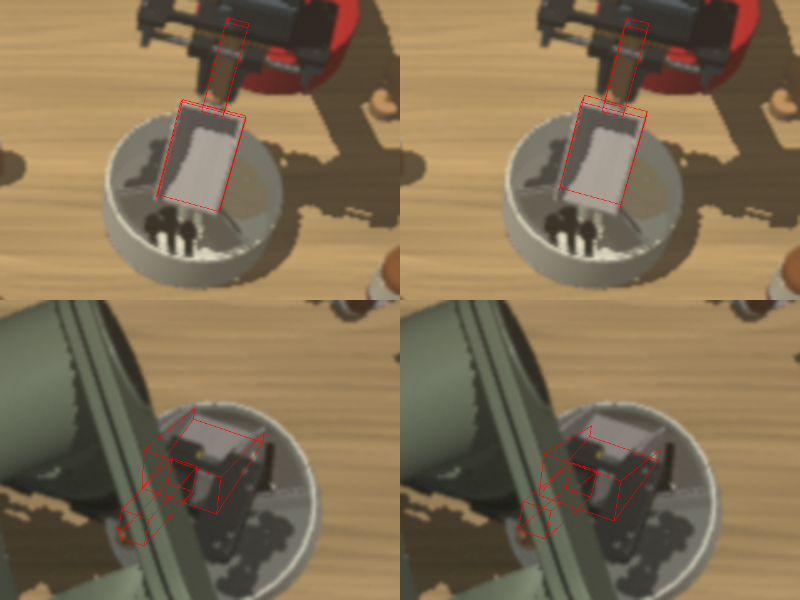

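View pics/t23.png

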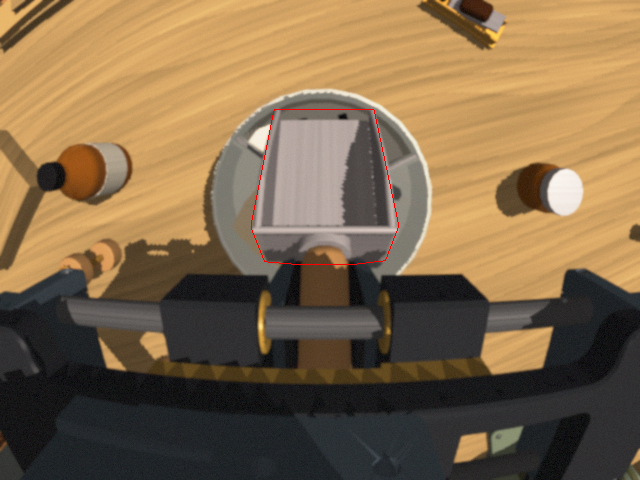

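>>> arm_command(
  deltas=[
    [0,[0,0,0],0],
  ],
  grip_force=4,
)

```text
time_s: 24.95
ee_pos: [490.2, 238.8, 235.3]
ee_rot: [78.2, 90.0, -119.8]
force: [0.2, 0.5, -1.8]
gripper_width: 22.2
```

```bash
python3 -c "
from tilt import *
tiltfit(tag='t24',cut=265)"
```

```text
conf 0.81 [322.0, 205.5]
tilt 40.0 yaw -17.6 du 1.1 dw -8.5 cost -0.966 grip [489.9 238.9 256.9] lip [576.7 211.4 133.6]
t 24.95 pos [490.2 238.8 235.3] F [ 0.2  0.5 -1.8] T [0.07 0.16 0.  ]
```

>>> arm_command(
  deltas=[
    [0,[0,0,0],0],
    [0,[0,0,0],0],
  ],
  grip_force=3.2,
)

```text
time_s: 25.25
ee_pos: [490.2, 238.8, 235.3]
ee_rot: [86.3, 90.0, -111.7]
force: [-0.3, -0.3, -2.2]
gripper_width: 22.2
```

```bash
python3 -c "
from tilt import *
tiltfit(tag='t25',cut=265)"
```

```text
conf 0.55 [320.6, 206.1]
tilt 40.0 yaw -17.5 du 0.0 dw -7.2 cost -0.965 grip [489.8 238.9 255.3] lip [576.7 211.6 132. ]
t 25.25 pos [490.2 238.8 235.3] F [-0.3 -0.3 -2.2] T [ 0.09  0.06 -0.06]
```

>>> arm_command(
  deltas=[
    [0,[0,0,5],0],
    [0,[2,-15,8],0.02],
    [0,[6,-45,8],0.05],
    [0,[12,-85,8],0.09],
    [0,[18,-127,8],0.14],
    [0,[24,-169,8],0.19],
    [0,[30,-211,0],0.24],
    [0,[36,-253,-12],0.29],
    [0,[42,-295,-27],0.34],
    [0,[48,-337,-45],0.39],
    [0,[54,-379,-65],0.43],
    [0,[59,-417,-83],0.47],
    [0,[63,-446,-98],0.496],
    [0,[64.5,-459,-108],0.496],
    [0,[64.5,-460.8,-113.3],0.496],
    [0,[64.5,-460.8,-113.3],0.496],
  ],
  grip_force=40,
)

```text
time_s: 26.95
ee_pos: [554.3, -221.2, 121.5]
ee_rot: [-48.9, 89.9, 141.5]
force: [-1.1, -0.1, -2.2]
gripper_width: 21.9
```

>>> arm_command(
  deltas=[
    [0,[0,0,-6],0],
    [0,[0,0,-10.5],0],
    [0,[-4.8,-0.9,-15],0],
    [0,[-9.6,-1.8,-19],0],
    [0,[-14.2,-2.6,-23.3],0],
    [0,[-18.7,-3.4,-27.8],0],
    [0,[-26.9,-4.9,-37.3],0],
    [0,[-34.2,-6.3,-47.5],0],
    [0,[-40.6,-7.5,-58.4],0],
    [0,[-46.1,-8.5,-69.7],0],
    [0,[-50.7,-9.3,-81.5],0],
    [0,[-54.1,-9.9,-93.7],0],
    [0,[-54.1,-9.9,-93.7],0],
    [0.4,[-54.1,-9.9,-93.7],0],
    [0.4,[-54.1,-9.9,-93.7],0],
    [0.4,[-54.1,-9.9,-93.7],0],
  ],
  grip_force=5,
)

```text
time_s: 28.55
ee_pos: [501.1, -232.1, 28.8]
ee_rot: [140.5, 89.9, -29.1]
force: [0.4, 0.4, 0.8]
gripper_width: 36.0
```

```bash
python3 -c "
from tilt import *
s=env.state()
f=shot('wrist','w26.png')
for P in (s['ee_pos'],s['ee_pos']+[0,0,8]): print(cv2.fisheye.projectPoints(np.array(P,float).reshape(-1,1,3),np.array(f['rvec'],float).reshape(3,1),np.array(f['tvec'],float).reshape(3,1),np.array(f['K'],float),np.zeros(4))[0])
print(s['ee_pos'],s['gripper_width'],s['force'])
"
```

```text
[[[323.90992365 302.72052092]]]
[[[323.8965968  309.87323357]]]
[ 501.1349096  -232.11909353   28.78618934] 36.04622025865021 [0.44397197 0.41151786 0.81361554]
```

View pics/w26.png

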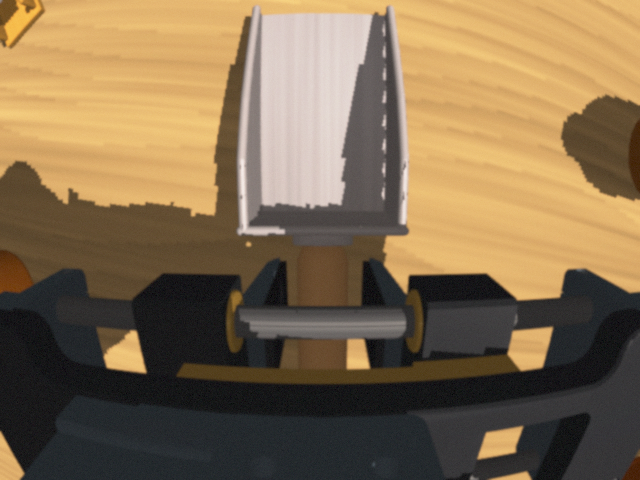

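>>> arm_command(
  deltas=[
    [0.4,[-10,-1.9,4],0],
    [0.4,[-22.6,-4.2,7],0],
    [0.4,[-22.6,-4.2,7],0],
    [0,[-22.6,-4.2,7],0],
    [0,[-22.6,-4.2,7],0],
    [0,[-22.6,-4.2,7],0],
    [0,[-22.6,-4.2,7],0],
    [0,[-22.6,-4.2,7],0],
  ],
  grip_force=40,
)

```text
time_s: 29.4
ee_pos: [478.3, -236.3, 35.4]
ee_rot: [115.7, 90.0, -53.9]
force: [-0.8, -0.3, 2.4]
gripper_width: 21.9
```

```bash
sed -i 's/^FWD=8./FWD=-15./' tilt.py; python3 -c "
from tilt import *
tiltfit(tag='t27',cut=240)"
```

```text
conf 0.59 [321.5, 115.5]
tilt -7.0 yaw 10.5 du -2.6 dw 0.3 cost -0.986 grip [ 495.9 -233.    42. ] lip [ 645.6 -205.4   24.4]
t 29.4 pos [ 478.3 -236.3   35.4] F [-0.8 -0.3  2.4] T [0.03 0.06 0.  ]
```

View pics/t27.png

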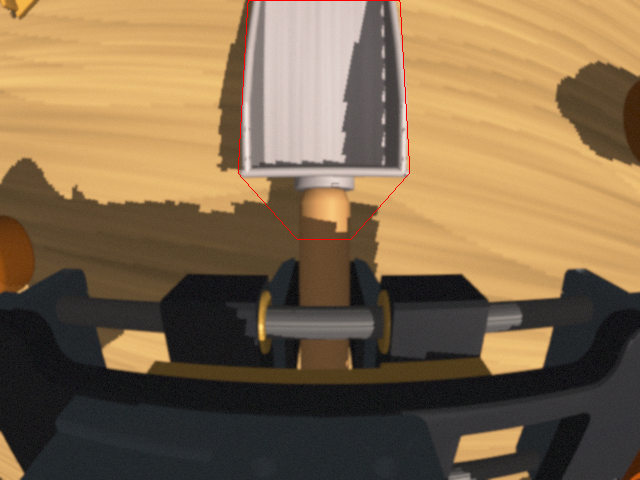

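>>> arm_command(
  deltas=[
    [0,[0,0,5],0],
    [0,[0,0,30],0],
    [0,[0,0,65],0],
    [0,[0,5,105],0],
    [0,[0,30,145],-0.03],
    [0,[0,65,180],-0.06],
    [0,[0,105,205],-0.1],
    [0,[0,145,218],-0.15],
    [0,[1,187,222],-0.2],
    [0,[1,229,222],-0.25],
    [0,[1,271,222],-0.3],
    [0,[2,313,222],-0.35],
    [0,[2,355,222],-0.4],
    [0,[2,397,222],-0.45],
    [0,[3,435,222],-0.496],
    [0,[3,460,222],-0.496],
    [0,[3,474,222],-0.496],
    [0,[3,477.8,222],-0.496],
  ],
  grip_force=40,
)

```text
time_s: 31.3
ee_pos: [480.6, 242.6, 256.8]
ee_rot: [43.0, 89.9, -154.9]
force: [-0.2, -0.1, -2.0]
gripper_width: 22.0
```

>>> arm_command(
  deltas=[
    [0,[0,0,0],0],
    [0,[0,0,0],0],
  ],
  grip_force=6,
)

```text
time_s: 31.5
ee_pos: [481.1, 240.5, 257.3]
ee_rot: [96.2, 90.0, -101.9]
force: [-0.7, -0.4, -0.6]
gripper_width: 22.1
```

```bash
python3 -c "
from tilt import *
tiltfit(tag='t28',cut=240)"
```

```text
conf 0.96 [323.0, 160.5]
tilt 27.2 yaw -18.0 du -0.4 dw -6.9 cost -0.962 grip [495.7 235.7 261.6] lip [606.  199.8 161.4]
t 31.5 pos [481.1 240.5 257.3] F [-0.7 -0.4 -0.6] T [ 0.04  0.12 -0.02]
```

>>> arm_command(
  deltas=[
    [0,[0,0,0],0],
  ],
  grip_force=15,
)

```text
time_s: 31.7
ee_pos: [481.1, 240.8, 257.3]
ee_rot: [74.6, 90.0, -123.5]
force: [-0.4, -0.5, -1.6]
gripper_width: 21.7
```

```bash
python3 -c "
from tilt import *
tiltfit(tag='t29',cut=262)"
```

```text
conf 0.74 [322.4, 195.9]
tilt 44.3 yaw -17.7 du -1.3 dw -3.8 cost -0.967 grip [492.6 237.1 254.4] lip [570.3 212.3 124.6]
t 31.7 pos [481.1 240.8 257.3] F [-0.4 -0.5 -1.6] T [0.08 0.06 0.  ]
```

>>> arm_command(
  deltas=[
    [0,[0,0,-3],0],
  ],
  grip_force=5,
)

```text
time_s: 31.9
ee_pos: [481.4, 241.5, 254.7]
ee_rot: [-142.4, 89.9, 19.6]
force: [0.3, 0.0, -1.5]
gripper_width: 21.9
```

```bash
python3 -c "
from tilt import *
tiltfit(tag='t30',cut=265)"; python3 c.py c30
```

```text
conf 0.74 [320.4, 198.0]
tilt 45.4 yaw -17.9 du -1.4 dw -7.8 cost -0.963 grip [495.5 236.9 254.2] lip [570.6 212.7 122.8]
t 31.9 pos [481.4 241.5 254.7] F [ 0.3  0.  -1.5] T [0.06 0.09 0.02]
scene 44.1 [0.8 0.3] -0.8726726504071034
scene 44.5 [-0.1  1.8] -0.8723175638632091
```

View pics/c30.png

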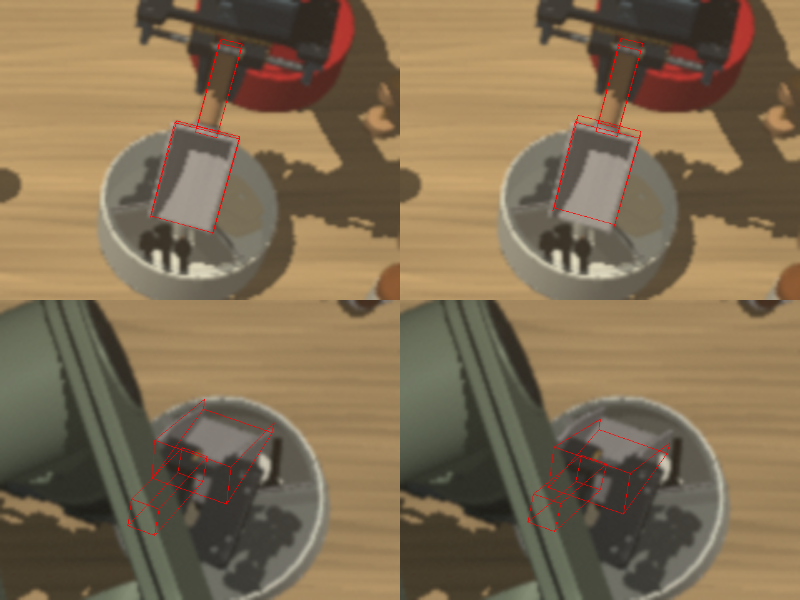

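View pics/t30.png

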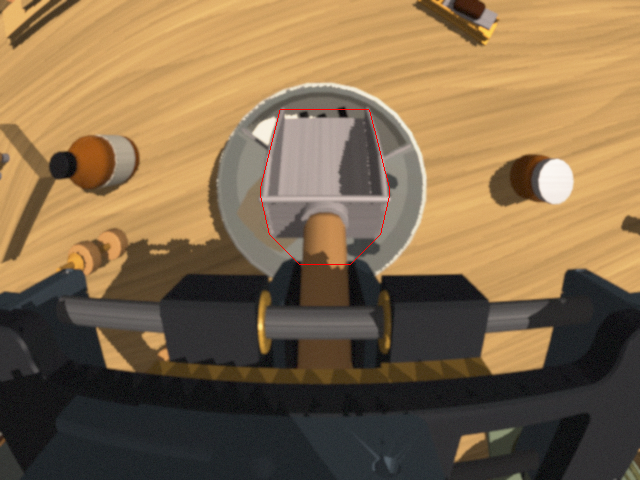

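>>> arm_command(
  deltas=[
    [0,[0,0,-4],0],
    [0,[0,0,-7],0],
  ],
  grip_force=4.2,
)

```text
time_s: 32.4
ee_pos: [481.0, 241.7, 246.9]
ee_rot: [50.9, 90.0, -147.1]
force: [-0.3, -0.4, -1.3]
gripper_width: 21.9
```

```bash
python3 -c "
from tilt import *
tiltfit(tag='t31',cut=265)"
```

```text
conf 0.76 [320.9, 200.2]
tilt 43.8 yaw -17.9 du -0.1 dw -4.9 cost -0.965 grip [492.5 237.9 245.7] lip [571.2 212.5 116.6]
t 32.4 pos [481.  241.7 246.9] F [-0.3 -0.4 -1.3] T [0.06 0.08 0.01]
```

>>> arm_command(
  deltas=[
    [0,[0,0,0],0],
    [0,[0,0,0],0],
  ],
  grip_force=3.3,
)

```text
time_s: 32.7
ee_pos: [481.1, 241.7, 247.3]
ee_rot: [-170.6, 90.0, -8.6]
force: [0.2, 0.0, -1.7]
gripper_width: 21.9
```

```bash
python3 -c "
from tilt import *
tiltfit(tag='t32',cut=265)"
```

```text
conf 0.71 [319.8, 208.6]
tilt 47.9 yaw -17.4 du -0.2 dw -4.6 cost -0.971 grip [491.9 238.4 245. ] lip [561.8 216.5 110.3]
t 32.7 pos [481.1 241.7 247.3] F [ 0.2  0.  -1.7] T [ 0.1   0.02 -0.  ]
```

>>> arm_command(
  deltas=[
    [0,[0,0,-2],0],
  ],
  grip_force=20,
)

```text
time_s: 32.9
ee_pos: [481.2, 241.8, 245.5]
ee_rot: [-141.8, 90.0, 20.2]
force: [-1.1, -1.0, -1.2]
gripper_width: 21.9
```

```bash
python3 -c "
from tilt import *
tiltfit(tag='t33',cut=265)"; python3 c.py c33
```

```text
conf 0.6 [320.9, 212.8]
tilt 52.1 yaw -18.2 du -1.5 dw -7.4 cost -0.966 grip [494.  237.6 243.1] lip [554.  217.8 103.5]
t 32.9 pos [481.2 241.8 245.5] F [-1.1 -1.  -1.2] T [0.02 0.02 0.  ]
scene 56.8 [-4.1 -1.8] -0.8651938807740502
scene 54.3 [-1.4 -0.2] -0.8625464996584765
```

View pics/c33.png

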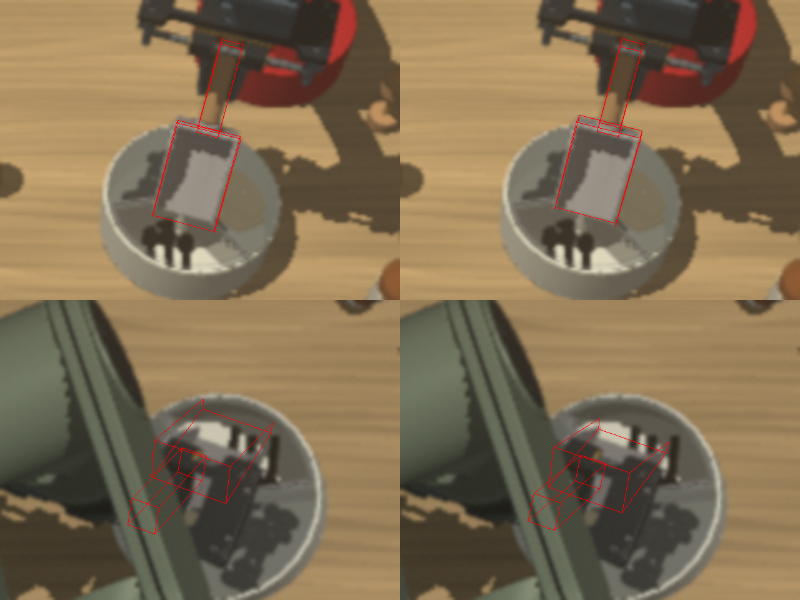

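>>> arm_command(
  deltas=[
    [0,[-1,0,-4],0],
    [0,[-1,0,-7],0],
    [0,[-1,0,-7],0],
    [0,[-1,0,-7],0],
    [0,[-1,0,-7],0],
  ],
  grip_force=40,
)

```text
time_s: 33.7
ee_pos: [480.1, 241.7, 238.3]
ee_rot: [168.5, 90.0, -29.5]
force: [0.6, 0.4, -2.1]
gripper_width: 21.4
```

```bash
python3 -c "
from tilt import *
tiltfit(tag='t34',cut=265)"
```

```text
conf 0.67 [320.6, 211.1]
tilt 53.0 yaw -18.3 du -1.5 dw -9.5 cost -0.966 grip [494.3 237.  236.9] lip [552.1 217.9  96.3]
t 33.7 pos [480.1 241.7 238.3] F [ 0.6  0.4 -2.1] T [ 0.05  0.05 -0.07]
```

View pics/t34.png

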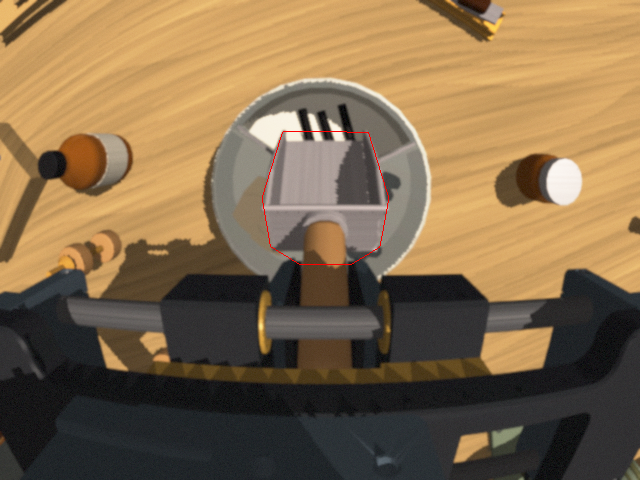

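>>> arm_command(
  deltas=[
    [0,[0,0,5],0],
    [0,[0,0,20],0],
    [0,[4,-15,30],0.02],
    [0,[9,-45,30],0.05],
    [0,[17,-85,30],0.09],
    [0,[25,-127,30],0.14],
    [0,[34,-169,28],0.19],
    [0,[42,-211,20],0.24],
    [0,[51,-253,10],0.29],
    [0,[59,-295,-5],0.34],
    [0,[68,-337,-20],0.39],
    [0,[76,-379,-37],0.43],
    [0,[84,-417,-53],0.47],
    [0,[90,-446,-66],0.496],
    [0,[92,-458,-75],0.496],
    [0,[92,-460.5,-78.3],0.496],
    [0,[92,-460.5,-78.3],0.496],
  ],
  grip_force=40,
)

```text
time_s: 35.5
ee_pos: [571.7, -218.1, 159.8]
ee_rot: [-54.5, 89.9, 135.9]
force: [-0.1, 1.0, -0.4]
gripper_width: 22.0
```

>>> arm_command(
  deltas=[
    [0,[0,0,-7],0],
    [0,[-3,-0.5,-12],0],
    [0,[-10,-1.8,-16.5],0],
    [0,[-18,-3.3,-20.9],0],
    [0,[-24,-4.4,-25],0],
    [0,[-30.1,-5.5,-29],0],
    [0,[-41.5,-7.6,-38.2],0],
    [0,[-52,-9.5,-48.3],0],
    [0,[-61.7,-11.3,-59.4],0],
    [0,[-70.3,-12.9,-71.2],0],
    [0,[-77.9,-14.3,-83.8],0],
    [0,[-84.5,-15.5,-96.9],0],
    [0,[-87.2,-16,-104],0],
  ],
  grip_force=5,
)

```text
time_s: 36.8
ee_pos: [483.5, -235.0, 55.1]
ee_rot: [-18.1, 89.9, 172.3]
force: [-1.9, -0.1, -0.6]
gripper_width: 22.2
```

```bash
python3 -c "
from tilt import *
tiltfit(tag='t35',cut=240)"
```

```text
conf 0.58 [321.2, 120.5]
tilt 3.0 yaw 10.3 du -2.5 dw -1.6 cost -0.984 grip [ 500.6 -231.8   60.5] lip [ 645.1 -205.5   16.7]
t 36.8 pos [ 483.5 -235.    55.1] F [-1.9 -0.1 -0.6] T [-0.    0.1   0.04]
```

View pics/t35.png

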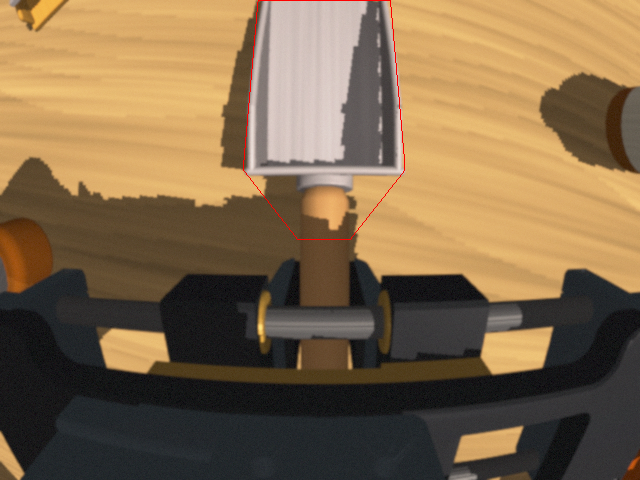

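>>> arm_command(
  deltas=[
    [0,[-2.4,-0.4,-6.8],0],
    [0,[-4.5,-0.8,-13.8],0],
    [0,[-6.7,-1.2,-20.5],0],
    [0,[-6.7,-1.2,-21],0],
    [0,[-6.7,-1.2,-21],0],
    [0.5,[-6.7,-1.2,-21],0],
    [0.5,[-6.7,-1.2,-21],0],
    [0.5,[-6.7,-1.2,-21],0],
    [0.5,[-6.7,-1.2,5],0],
    [0.5,[-6.7,-1.2,45],0],
    [0.5,[-6.7,-1.2,90],0],
    [0.7,[-6.7,-1.2,105],0],
    [0.7,[-6.7,-1.2,105],0],
  ],
  grip_force=5,
)

```text
time_s: 38.2
ee_pos: [479.8, -236.8, 164.0]
ee_rot: [142.2, 89.6, -27.4]
force: [1.3, -0.2, -0.8]
gripper_width: 58.6
```

```bash
python3 - <<'E'
from h import *
f=shot('wrist','w36.png');print(env.state()['ee_pos'],env.state()['time_s'])
E
```

```text
[ 478.49693947 -236.12475702  161.8015898 ] 38.25
```

View pics/w36.png

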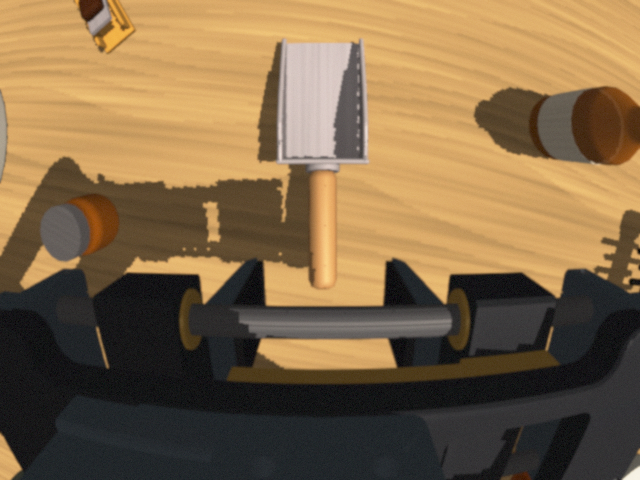

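>>> arm_command(
  deltas=[
    [0.7,[-20,0,20],0],
    [0.7,[-60,0,50],0],
    [0.7,[-100,0,80],0],
    [0.7,[-130,0,90],0],
    [0.7,[-130,0,90],0],
  ],
)

```text
time_s: 38.75
ee_pos: [345.2, -235.5, 251.0]
ee_rot: [-13.6, 89.9, 176.7]
force: [0.0, 0.1, -0.0]
gripper_width: 63.5
```

```bash
cat > fin.py <<'E'
from fit import *
T=shot('top','topF.png');S=shot('scene','sceneF.png')
st,ss=nearest(T,'scoop_lip',(411,241)),nearest(S,'scoop_lip',(238,274))
for R in ([(T,st)],[(S,ss)]):
    if R[0][1] is None: print('none');continue
    print('scoop',fit(scoop_mask,R,[490,-234,.178],[8,8,.1]))
a0,b0=cv2.imread('pics/top0.png'),cv2.imread('pics/scene0.png')
r=lambda i:cv2.resize(i,(400,300),interpolation=cv2.INTER_CUBIC)
t,s=T['img'][...,::-1],S['img'][...,::-1]
cv2.imwrite('pics/zF.png',np.vstack([np.hstack([r(t[195:305,165:280]),r(t[195:305,370:485])]),np.hstack([r(a0[195:305,165:280]),r(a0[195:305,370:485])])]))
print(env.state()['time_s'],env.state()['ee_pos'])
E
python3 fin.py
```

```text
scoop (array([ 4.93062495e+02, -2.32376545e+02,  1.65343675e-01]), np.float64(-0.9374014619463953))
scoop (array([ 4.93548401e+02, -2.34554639e+02,  1.74880808e-01]), np.float64(-0.9425388880710536))
38.95 [ 348.42271036 -235.7972168   249.49362765]
```

View pics/zF.png

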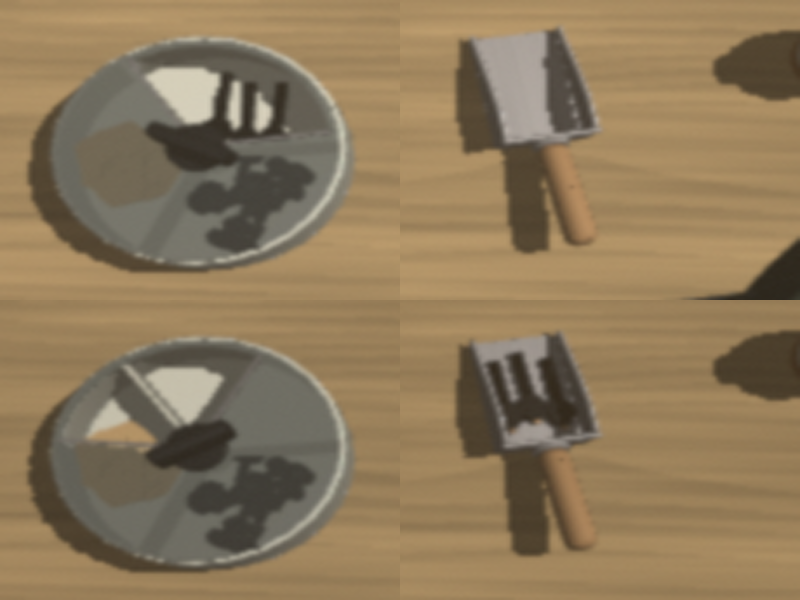

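View pics/sceneF.png

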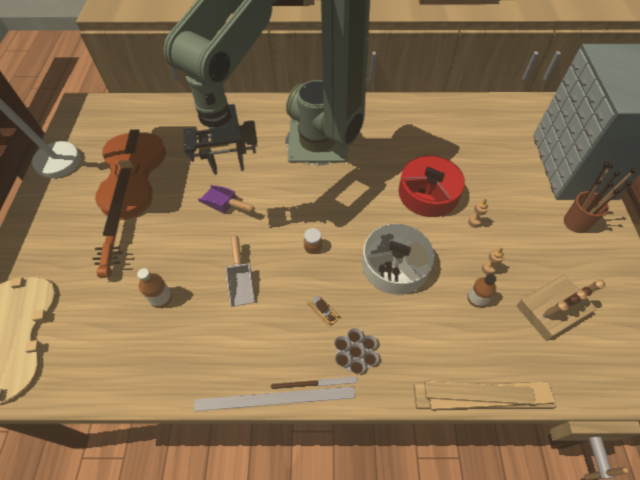

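```bash
python3 -c "
from workcell import env
print(env.job_done())"
```

```text
the job is handed in; nothing more can be done
None
```

The job is done and was handed in at about 39 s. All three violin pegs are in the empty compartment and the scoop is back in its place.

- **Lid:** I turned it by about -0.95 rad. In the pictures the centre of its opening lies within about 2° of the compartment's centre, and it stayed there.
- **Pour:** The tool cannot pitch, so I let the scoop pivot in a loosened grip. The pegs slid out at about 35–40° into the compartment. On that first pass the scoop then stuck at about 40°, probably because the handle met the gripper.
- **Second tip:** To reach the tilt asked for, I set the scoop down, took the handle further back and brought the empty scoop over again. A first try at a new grip position also stuck at 40°. The second try reached about 52°, held for about a second. The lip was then roughly 10–20 mm above the lid.
- **Tilt readings:** At the final tip the wrist camera gave 52–53° and the scene camera 54–57°.
- **Scoop:** It was set down level and let go. The last fits put it within about 3 mm of where it stood. Its heading came out as 9.5–10.0°, against 10.1–10.7° before.
- **Bench:** In the last pictures the other things look undisturbed, and the gripper was clear of everything.

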